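# Load a plate reader's spring magazine

### The job

Load the plate reader: press the magenta dish from the colony counter's stage down into the sloping spring magazine until both orange catches have sprung in over its lid, then do the same with the pale pink blank from the blue tray, so that the blank lies on top and is read first. Keep the dishes lid up, and leave the amber dishes, the pen and the tally counter where they are.

Things in the scene. Friction and masses are not known exactly. Their poses are not given: they have to be found in the camera images.
- magazine: Open-topped spring magazine on the plate reader, for dishes. Origin: centre of its mouth, 150 mm above the bench. z: its axis, pointing out of the mouth, leaning 30 degrees from vertical towards the robot side; x: up the slope, away from the robot; y: level. Depths below are along -z from this origin. Nothing stands above the mouth.
- mag_side (a point): Middle of the open +y side of the magazine, 37 mm from the axis, 30 mm deep. Four 7 mm guide rods stand 37 mm from the axis, midway between x and y, flared outwards in the top 12 mm, with 1.5 mm to spare round a dish. Between them the +y and -y sides are open, 45 mm wide, to a depth of 60 mm, for fingers beside a dish.
- follower (a joint): Spring-lifted white round plate (52 mm across) inside the magazine that carries the dishes. 0 = up, its top 6 mm below the magazine's origin along z; grows as it is pressed down, end stop 0.048 m. It pushes up with 6 N at 0 and 150 N per m more.
- catch_front (a joint): Orange spring bolt at the front (-x) of the magazine. 0: sprung in, nose 28 mm from the axis, 4 mm over a dish's edge; up to 0.009 m: pushed outwards (about 3 N, springs back by itself). A dish coming down pushes its sloped upper face aside; its flat underside, 12 mm deep, then holds the dish down. Pressing a dish past both bolts takes about 8 to 18 N, follower included.
- catch_rear (a joint): The same orange spring bolt on the rear (+x) side.
- dish_sample: Round lidded culture dish of deep magenta agar, white colonies; 64 mm across, 17 mm high, about 45 g (the lowest 3 mm only 60 mm across). Origin: centre of its underside, z up through the lid. It starts on the colony counter's sloping stage. Lid and base hold together as one piece.
- dish_blank: The blank: the same size of dish with pale pink agar and a small white label on the lid. Origin: centre of its underside. It starts in one of the three places of the blue tray.
- dish_amber1: Dish of the same size with amber agar, in the blue tray; not to be loaded. Origin: centre of its underside.
- dish_amber2: The other amber dish in the blue tray; as dish_amber1.
- tray: Fixed blue tray, 245 mm along its x, 150 mm along its y, rim 12 mm high and 3 mm thick, floor 3 mm thick; holds three dishes in a row along its x, 75 mm from centre to centre, 11 mm apart. Origin: centre of its underside.
- counter: Fixed white colony counter with a light stage (190 by 180 mm) that slopes 24 degrees down towards its front (-x, to the robot). Origin: centre of its underside; the stage's centre is 85 mm above it. A ledge 8 mm high runs along y 42 mm down the slope from the stage's centre, and the magenta dish stands just above it.
- lamp: Fixed white gooseneck lamp behind the counter: round base 132 mm across, neck up to 410 mm, and a shade 90 mm across that hangs over the rear half of the stage. Origin: centre of the base's underside. The shade's lower face is centred at (-130, -60, 300) mm in the lamp's frame.
- reader: Fixed white plate reader that carries the magazine, 280 by 200 mm. Origin: on the bench, 150 mm straight below the centre of the magazine's mouth; its front is 90 mm towards -x. Its imaging bay behind the magazine (x from 100 to 190 mm) is 125 mm high with a parked pick arm on it up to 195 mm.
- marker: Black marker pen, 133 mm long, 18 mm thick, lying on the bench in front of the reader. Origin: on the bench under its middle.
- tally: Chromed hand tally counter, 42 mm across and 45 mm high, on the bench in front of the reader. Origin: centre of its underside.
Mind the look-alikes: they are no part of the job. Leave any turquoise or yellow look-alike of the dish_sample alone.

How it is judged:
On the way:
1. The magenta dish is under both catches, the blank not yet in the magazine (z of dish_sample in the frame of magazine between -0.056 and -0.0275 m and x of dish_sample in the frame of magazine between -0.005 and 0.005 m and y of dish_sample in the frame of magazine between -0.005 and 0.005 m and angle between the z axis of dish_sample and the z axis of magazine, either way round below 0.1 rad and value of joint each of catch_front, catch_rear below 0.002 m and distance between dish_blank and magazine above 0.07 m), for 0.2 s.
At the end, for the whole second after the job is handed in: Both dishes lie lid up in the magazine within 5 mm of its axis and 0.1 rad, the blank on the magenta one; the blank's underside is 27 to 33 mm below the mouth, the magenta one's 43.5 to 50 mm; both catches are sprung in over the blank's lid (within 2 mm); all is released and at rest (z of dish_sample in the frame of magazine between -0.05 and -0.0435 m and x of dish_sample in the frame of magazine between -0.005 and 0.005 m and y of dish_sample in the frame of magazine between -0.005 and 0.005 m and angle between the z axis of each of dish_sample, dish_blank and the z axis of magazine, either way round below 0.1 rad and z of dish_blank in the frame of magazine between -0.033 and -0.027 m and x of dish_blank in the frame of magazine between -0.005 and 0.005 m and y of dish_blank in the frame of magazine between -0.005 and 0.005 m and value of joint each of catch_front, catch_rear below 0.002 m and linear speed of each of dish_sample, dish_blank below 0.02 m/s); the robot touches nothing.
It fails at once if An amber dish is moved more than 20 mm (distance of any of dish_amber1, dish_amber2 from where it was at the start of the episode above 0.02 m).
It fails at once if The marker is moved more than 20 mm (distance of marker from where it was at the start of the episode above 0.02 m).
It fails at once if The tally counter is moved more than 20 mm (distance of tally from where it was at the start of the episode above 0.02 m).
It fails at once if A dish is tipped more than 60 degrees (angle between any of dish_sample, dish_blank's own z axis and vertical above 1.05 rad).
It also fails if it takes over 64 s, if anything falls off the work surface, if the arm or the gripper's body presses on something with over 40 N, if the wrist force passes 120 N, or if a joint passes its speed limit or range.

### The arm

A 6-joint arm with a two-finger parallel gripper is mounted at the origin on the work surface. World frame = base frame: x ahead of the robot, y to its left, z up, the work surface at z = 0. Lengths are in m, angles in rad, forces in N, time in s.
With the tool pointing down it reaches from about 0.325 to 1 m from the base axis. Payload 5.1 kg.
Tool frame: the origin (TCP) lies at the very end of the fingers, on their centre line; the grasp point (between the pads) lies robot.pinch_z behind it (robot.pinch_z is the distance from the TCP to the grasp point, in m); z points along the fingers, y is the line along which they close (so a half turn about z gives the same grasp; the last joint's range is limited). The gripper opens to 85 mm and grips with 20 to 120 N. Pads are 22 mm wide; open, the fingers measure 114 mm over their backs; the gripper's body (76 mm by 85 mm) begins 54 mm behind the grasp point. The pads swing forward as they close: fully open they stand 13 mm farther back than shut.
Start: joints at [-1.421, 0.124, 1.65, -0, 1.367, -0.083], TCP at [0.15, -0.632, 0.231] pointing down, gripper open.
Joint ranges: [-2.61, 2.61], [-1.02, 2.33], [0.03, 2.71], [-1.35, 4.49], [0.32, 2.68], [-2.91, 2.91]. Speed limits (rad/s): [2.57, 2.57, 3.14, 3.14, 3.14, 3.14].

### API

Orientations are given as [roll, pitch, yaw] about the fixed x, y, z axes, in that order (R = Rz(yaw) Ry(pitch) Rx(roll)).
In Python, from plant import robot gives the robot as it stands. The module is installed in compiled form; this text tells all that it offers.
- The arm moves only by the shell command python3 -m handwheel 'ROWS' [FORCE]. ROWS is JSON, a list that holds one entry, the list of rows, each a list of 5 numbers: the finger opening in mm, from 0 to 85.4, then the shift along the world's x, y, z in mm, then the turn about the world's z in rad. In form: [[[gripper, x, y, z, twist], ...]]. A call has 1 to 5 rows; each row is the pose to reach, as a shift and turn from the pose commanded when the call began; what a row does not reach only later rows make up. A row lasts 1/12 s, in which the tool goes at most 41.7 mm and 7.16 degrees, less where a joint would pass 70% of its speed; a pose out of reach is approached as far as the arm can. A call with a gripper value outside its range is refused whole. The fingers move at their own pace and stop on an object; FORCE is the grip in N (left out, the last holds). Time passes only in rows, so rows that repeat a pose let the fingers close. It gives the time, the measured TCP pose, the force, the opening and the grip force at its end, in the units of the state.
- robot.sense(): the state, without advancing time (a new reading comes with each control period).
- robot.camera(name): name is "side" or "top" or "wrist"; returns the picture (384x512x3 uint8, red, green, blue); there is no depth.
- robot.camera_info(name): a dict with "K" (3x3 intrinsics, pixels), "dist_coeffs" ([k1, k2, p1, p2, k3] as OpenCV has them; the pictures are not rectified), "R" (3x3) and "t" (3): a world point X has camera coordinates R X + t. Camera axes: x right, y down, z forward; pixel columns grow to the right and rows downward; lengths in m; the calibration is good to about 2 mm. A picture is of the moment at which its call begins: read the wrist's pose just before it. camera_info takes no time and is no camera call; for the wrist camera it gives the pose at the moment of the call.
- robot.close_job(): hands the job in; it is judged then, once.
The state is a dict: "time": time; "joints": joint angles; "qvel": joint speeds; "joint_efforts": joint torques, N m; "eef_pos": TCP position; "tcp_rot": TCP orientation; "ft_force": force on the tool from outside, world axes, zero at the start; "moment": the same for the moment, N m; "finger_gap": finger opening in m; "grasp_force": force on a finger pad.
Only numpy, scipy, OpenCV 4.12 (cv2) and the standard library are available. Lean on these libraries where they do the work, as an engineer would, in place of code of your own. Each camera call takes 0.05 s, during which the arm holds its last target. There are 200 camera calls.

## Working session

There is one attempt and no reset: what is moved stays moved. The work goes in short steps, Python scripts to look and compute and a shell command to move; the robot and the scene stay as the last step left them, time stands still between calls to the robot, and variables do not carry over. Pictures are saved under pics/ and viewed, at most 10 in all, crops included, and the job is handed in when it is done.

```bash
mkdir -p pics
python3 - <<'E'
from plant import robot
import cv2,numpy as np
for n in("top","side"):
    im=robot.camera(n); cv2.imwrite(f"pics/{n}0.png",im[:,:,::-1])
    i=robot.camera_info(n); print(n,np.round(i["K"],1).tolist(),i["dist_coeffs"],np.round(i["R"],3).tolist(),np.round(i["t"],3))
print(robot.sense(),robot.pinch_z)
a=[cv2.imread(f"pics/{n}0.png") for n in("top","side")]
E
```

```text
top [[389.4, 0.0, 251.1], [0.0, 389.4, 189.2], [0.0, 0.0, 1.0]] [-0.03703644  0.          0.          0.          0.        ] [[0.023, -1.0, -0.002], [-0.987, -0.023, -0.162], [0.162, 0.006, -0.987]] [0.059 0.474 1.346]
side [[387.7, 0.0, 257.6], [0.0, 387.7, 191.6], [0.0, 0.0, 1.0]] [-0.07495951  0.          0.          0.          0.        ] [[-0.813, -0.583, 0.008], [-0.46, 0.633, -0.623], [0.358, -0.51, -0.782]] [0.429 0.245 1.101]
{'time': 0.1, 'joints': array([-1.42060789e+00,  1.24467591e-01,  1.65154895e+00, -5.56747896e-06,
        1.36749935e+00, -8.26194604e-02]), 'qvel': array([ 0.00043812, -0.00114022, -0.00498621,  0.00075116,  0.00271667,
       -0.00185664]), 'joint_efforts': array([-1.24852882e-04, -4.24930036e+01, -3.66655648e+01, -6.90442698e-05,
        4.00102683e-03, -7.80928644e-06]), 'eef_pos': array([ 0.14983633, -0.63192285,  0.2301512 ]), 'tcp_rot': array([-3.13967553e+00, -1.53284077e-04,  2.32808879e-01]), 'ft_force': array([-0.30704316, -0.07508575, -0.3857079 ]), 'moment': array([-0.01003784, -0.00753263, -0.03010847]), 'grasp_force': 0.0, 'finger_gap': 0.08542023898993488} 0.0187
```

View pics/top0.png

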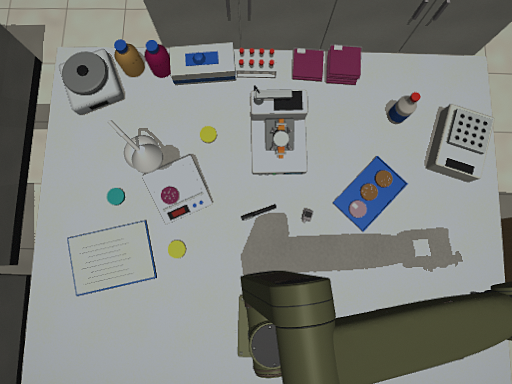

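View pics/side0.png

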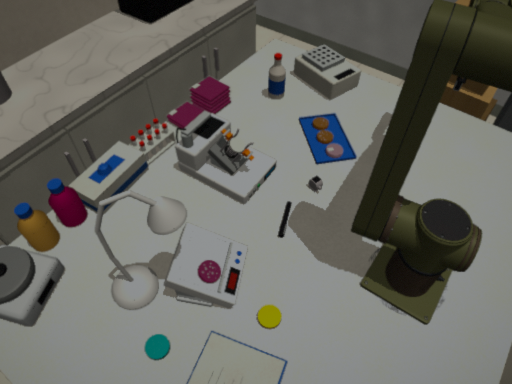

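```bash
cat > h.py <<'E'
import cv2,numpy as np
from plant import robot
I={n:robot.camera_info(n) for n in("top","side")}
def ray(n,p,i=None):
    i=i or I[n]; u=cv2.undistortPoints(np.array([[p]],float),np.array(i["K"]),np.array(i["dist_coeffs"]))[0,0]
    R=np.array(i["R"]);t=np.array(i["t"]); d=R.T@np.array([u[0],u[1],1]); return -R.T@t,d/np.linalg.norm(d)
def onz(n,p,z,i=None):
    o,d=ray(n,p,i); return o+d*(z-o[2])/d[2]
def tri(*rs):
    A=sum(np.eye(3)-np.outer(d,d) for o,d in rs); b=sum((np.eye(3)-np.outer(d,d))@o for o,d in rs)
    return np.linalg.solve(A,b)
def proj(n,X,i=None):
    i=i or I[n]; return cv2.projectPoints(np.array(X,float).reshape(-1,3),cv2.Rodrigues(np.array(i["R"]))[0],np.array(i["t"],float),np.array(i["K"]),np.array(i["dist_coeffs"]))[0][:,0]
E
python3 - <<'E'
import cv2,numpy as np
t=cv2.imread("pics/top0.png");s=cv2.imread("pics/side0.png")
def c(im,x,y,w=100,h=75): return cv2.resize(im[y:y+h,x:x+w],(400,300),interpolation=cv2.INTER_CUBIC)
cv2.imwrite("pics/m1.png",np.vstack([np.hstack([c(t,130,150),c(t,230,105)]),np.hstack([c(t,325,155),c(s,180,125)])]))
E
```

```text
(no output)
```

View pics/m1.png

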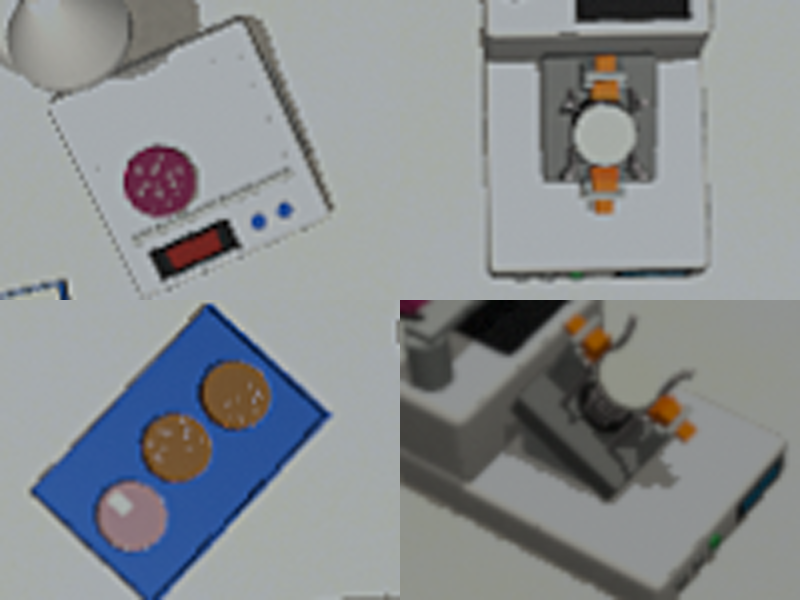

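Run:
```python
from h import *
f=lambda x,y,x0,y0:(x0+(x+.5)/4-.5,y0+(y+.5)/4-.5)
P=lambda *a:np.round(a[-1],4)
print("blank",onz("top",f(132,216,325,155),.02)); print("samp",onz("top",f(160,180,130,150),.0965))
print("fol",onz("top",f(205,134,230,105),.1448))
s=f(232,62,180,125); print("fol tri",tri(ray("top",f(205,134,230,105)),ray("side",s)))
# edges
def yaw(a,b,z): 
    A,B=onz("top",a,z),onz("top",b,z); d=B-A; print(A,B,np.degrees(np.arctan2(d[1],d[0])),np.linalg.norm(d))
yaw(f(145,297,130,150),f(330,212,130,150),.045)
yaw(f(90,274,230,105),f(304,274,230,105),.04)
yaw(f(90,274,230,105),f(86,40,230,105),.04)
yaw(f(32,191,325,155),f(207,5,325,155),.012); yaw(f(150,300,325,155),f(328,114,325,155),.012)
for p in [(132,216),(177,148),(236,95)]: print(onz("top",f(*p,325,155),.02))
i=robot.camera_info("wrist");print(i)
```

```text
blank [ 0.41358662 -0.31324194  0.02      ]
samp [0.43757507 0.34660021 0.0965    ]
fol [ 0.63070788 -0.02637754  0.1448    ]
fol tri [ 0.62422677 -0.02504521  0.16529831]
[0.34139825 0.36508994 0.045     ] [0.42008585 0.20609508 0.045     ] -63.66889056443689 0.17740097188469706
[0.53034077 0.06771045 0.04      ] [ 0.53480607 -0.1237276   0.04      ] -88.66381854802074 0.19149011285685494
[0.53034077 0.06771045 0.04      ] [0.74955075 0.07643326 0.04      ] 2.278714337941333 0.21938345916427393
[ 0.43521794 -0.22522975  0.012     ] [ 0.61191669 -0.38916255  0.012     ] -42.85371272990674 0.2410319708301792
[ 0.33935935 -0.33011419  0.012     ] [ 0.51225161 -0.49751676  0.012     ] -44.07577715963284 0.2406560972144275
[ 0.41358662 -0.31324194  0.02      ]
[ 0.47625957 -0.35534193  0.02      ]
[ 0.52630745 -0.41057607  0.02      ]
{'K': array([[272.20707342,   0.        , 259.42541569],
       [  0.        , 272.20707342, 190.24275894],
       [  0.        ,   0.        ,   1.        ]]), 'dist_coeffs': array([-0.01002287,  0.        ,  0.        ,  0.        ,  0.        ]), 'R': array([[ 0.2311325 , -0.97291664, -0.00331391],
       [-0.93689811, -0.2234914 ,  0.26883737],
       [-0.26229698, -0.05903226, -0.96317988]]), 't': array([-0.6482733 , -0.03592964,  0.37977538])}
```

```bash
python3 - <<'E'
from h import *
i=robot.camera_info("wrist");s=robot.sense()
from scipy.spatial.transform import Rotation as Ro
T=Ro.from_euler("xyz",s["tcp_rot"]).as_matrix()
c=-i["R"].T@i["t"]; print(c, T.T@(c-s["eef_pos"]), (T.T@i["R"].T).round(3))
print("shade",onz("top",(147,152),.31))
E
python3 -m handwheel '[[[85,40,40,20,0],[85,80,80,30,0],[85,115,115,30,0],[85,150,150,30,0],[85,180,180,30,0]]]'
python3 -m handwheel '[[[85,0,35,0,0],[85,0,70,0,0],[85,0,100,0,0],[85,0,100,0,0]]]'
python3 - <<'E'
from h import *
im=robot.camera("wrist");i=robot.camera_info("wrist");s=robot.sense();print(s["eef_pos"],s["tcp_rot"])
np.savez("w1.npz",im=im,**{k:np.array(i[k]) for k in i});cv2.imwrite("pics/w1.png",im[:,:,::-1])
print(proj("top",[[.4136,-.3132,.02]]),proj("w",[[.4136,-.3132,.02]],i))
E
```

```text
[ 0.21578855 -0.61632685  0.37330292] [ 0.06779309 -0.00023374 -0.14314114] [[ 0.    -0.963 -0.269]
 [ 1.     0.001 -0.001]
 [ 0.001 -0.269  0.963]]
shade [0.53018568 0.37348666 0.31      ]
time: 0.52
eef_pos: [0.2956, -0.4862, 0.2603]
tcp_rot: [3.141, -0.0, 0.232]
ft_force: [1.2, -1.0, 0.4]
finger_gap: 0.0852
grasp_force: 0.0
time: 0.85
eef_pos: [0.2949, -0.3833, 0.2595]
tcp_rot: [-3.139, -0.0, 0.236]
ft_force: [0.7, -1.3, 0.8]
finger_gap: 0.0848
grasp_force: 0.0
[ 0.29487364 -0.38551356  0.25985756] [-3.14156056e+00 -2.49581128e-05  2.35322856e-01]
[[357.61327432 208.62102841]] [[227.12488147  62.65099353]]
```

```bash
python3 -m handwheel '[[[85,24,32,12,-0.04],[85,48,64,24,-0.08],[85,72,96,36,-0.12],[85,96,128,48,-0.16],[85,120,160,60,-0.2]]]' >/dev/null
python3 -m handwheel '[[[85,24,32,0,0],[85,48,64,0,0],[85,72,96,0,0],[85,96,128,0,0],[85,120,160,0,0]]]' >/dev/null
python3 -m handwheel '[[[85,25,33,0,0],[85,25,33,0,0],[85,25,33,0,0]]]'
cat > snap.py <<'E'
import sys
from h import *
def snap(n):
    s=robot.sense();i=robot.camera_info("wrist");im=robot.camera("wrist");print(s["eef_pos"].round(4),s["tcp_rot"].round(4))
    np.savez(f"{n}.npz",im=im,**{k:np.array(i[k]) for k in i});cv2.imwrite(f"pics/{n}.png",im[:,:,::-1])
if __name__=="__main__": snap(sys.argv[1])
E
python3 snap.py w2
python3 -m handwheel '[[[85,-20,35,0,0.08],[85,-40,70,0,0.16],[85,-60,105,0,0.24],[85,-80,140,0,0.32],[85,-100,175,0,0.4]]]' >/dev/null
python3 -m handwheel '[[[85,-20,35,-20,0.03],[85,-40,70,-40,0.03],[85,-60,105,-60,0.03],[85,-60,140,-60,0.03],[85,-60,145,-60,0.03]]]' 
python3 -m handwheel '[[[85,0,0,0,0],[85,0,0,0,0]]]'
python3 snap.py w3
python3 - <<'E'
import cv2,numpy as np
a=[cv2.resize(cv2.imread(f"pics/w{k}.png"),(400,300),interpolation=cv2.INTER_AREA) for k in(1,2,3)]
w2=cv2.imread("pics/w2.png")[60:360,110:410];cv2.imwrite("pics/m2.png",np.vstack([np.hstack(a[:2]),np.hstack([a[2],cv2.resize(w2,(400,300))])]))
E
```

```text
time: 1.98
eef_pos: [0.5607, -0.034, 0.3191]
tcp_rot: [3.142, 0.002, 0.036]
ft_force: [0.3, 0.1, -0.6]
finger_gap: 0.0854
grasp_force: 0.0
[ 0.5607 -0.034   0.3191] [3.1415e+00 1.8000e-03 3.5600e-02]
time: 2.87
eef_pos: [0.3973, 0.2871, 0.2578]
tcp_rot: [-3.14, 0.003, 0.465]
ft_force: [-0.0, -0.2, -0.3]
finger_gap: 0.0851
grasp_force: 0.0
time: 3.03
eef_pos: [0.4001, 0.284, 0.2604]
tcp_rot: [3.141, -0.0, 0.462]
ft_force: [0.3, -0.2, 0.3]
finger_gap: 0.085
grasp_force: 0.0
[0.4001 0.284  0.2604] [ 3.1408e+00 -3.0000e-04  4.6190e-01]
```

View pics/m2.png

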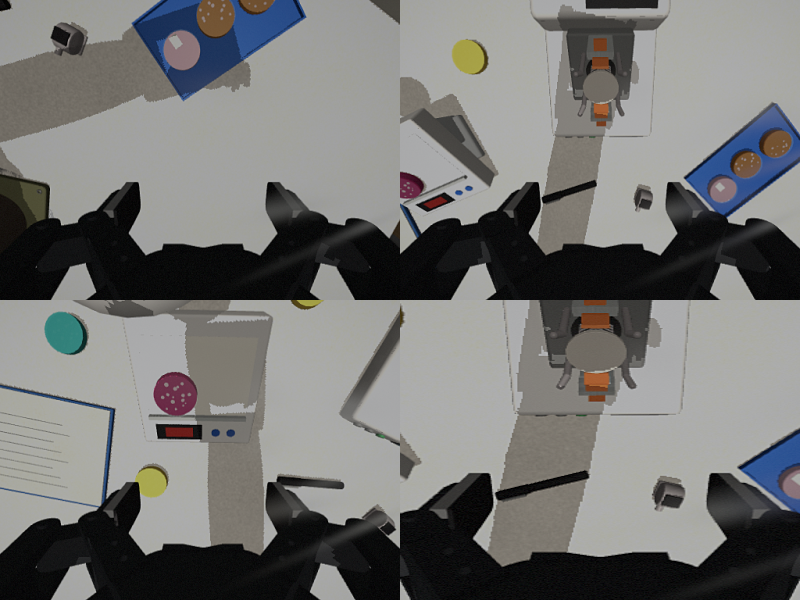

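```bash
cat > fit.py <<'E'
from h import *
from scipy.optimize import least_squares
def load(n): d=np.load(n+".npz"); return d["im"],{k:d[k] for k in("K","dist_coeffs","R","t")}
def get(n): return load(n) if n[0]=="w" else (cv2.imread(f"pics/{n}0.png")[:,:,::-1].copy(),I[n])
def blob(m,near):
    n,l,st,c=cv2.connectedComponentsWithStats(m.astype(np.uint8)); ok=[k for k in range(1,n) if st[k,4]>40]
    k=min(ok,key=lambda k:np.linalg.norm(c[k]-near)); mm=(l==k).astype(np.uint8)
    ct=max(cv2.findContours(mm,0,2)[0],key=cv2.contourArea); h=cv2.convexHull(ct); z=np.zeros(m.shape,np.uint8); cv2.fillPoly(z,[h],1)
    q=cv2.moments(z,True); return np.array([q["m10"]/q["m00"],q["m01"]/q["m00"]]),q["m00"]
a=np.linspace(0,2*np.pi,120)[:-1]
def cyl(p,z,h=.017,r=.032,zb=0):
    x=np.cross([0.3,1,0],z);x/=np.linalg.norm(x);y=np.cross(z,x); c=np.cos(a)[:,None]*x*r+np.sin(a)[:,None]*y*r
    return np.vstack([p+c+zb*z,p+c+h*z])
def cen(X,i):
    h=cv2.convexHull(proj("",X,i).astype(np.float32)); q=cv2.moments(h); return np.array([q["m10"]/q["m00"],q["m01"]/q["m00"]]),q["m00"]
def solve(obs,z,p0,fz=None,**k):
    def r(p):
        p=np.r_[p[:2],p[2] if fz is None else fz]; return np.concatenate([(cen(cyl(p,z,**k),i)[0]-c)*w for c,i,w in obs])
    s=least_squares(r,p0 if fz is None else p0[:2]); return s.x,s.fun
E
python3 - <<'E'
from fit import *
def hsv(im): return [x.astype(int) for x in cv2.split(cv2.cvtColor(im,cv2.COLOR_RGB2HSV))]
for nm,views,rng,p0,yaw,tilt,fz in(("samp",[("w3",(224,120)),("top",(170,195)),("side",(209,271))],lambda H,S,V:(H>150)&(H<176)&(S>100),[.44,.34,.08],.459,24,None),
  ("blank",[("w1",(232,64)),("w2",(411,242)),("top",(358,209)),("side",(335,150))],lambda H,S,V:((H>165)|(H<8))&(S>20)&(S<110)&(V>80),[.41,-.31,.003],0,0,.003)):
    obs=[]
    for n,near in views:
        im,i=get(n); H,S,V=hsv(im); m=rng(H,S,V)
        if nm=="blank": m=cv2.morphologyEx(m.astype(np.uint8),cv2.MORPH_CLOSE,np.ones((3,3)))
        c,A=blob(m,near); obs.append((c,i,3. if n in("w1","w3") else 1.)); 
        print(nm,n,c,A)
    t=np.radians(tilt); z=np.array([-np.sin(t)*np.cos(yaw),-np.sin(t)*np.sin(yaw),np.cos(t)])
    for f in (fz,None):
        p,res=solve(obs,z,np.array(p0),f,zb=.0); print(p,res.round(2))
    print("areas",[cen(cyl(np.r_[p[:2],p0[2]] if fz else p,z),i)[1].round() for c,i,w in obs], solve(obs[:1],z,np.array(p0),fz or p0[2])[0])
# ledge / front edges w3, magazine oranges w2
im,i=load("w2"); H,S,V=hsv(im); m=(H>5)&(H<18)&(S>150)&(V>80)
n,l,st,c=cv2.connectedComponentsWithStats(m.astype(np.uint8)); print([(c[k].round(1),st[k].tolist()) for k in range(1,n) if st[k,4]>15 and abs(c[k][0]-256)<40])
g=cv2.cvtColor(im,cv2.COLOR_RGB2GRAY);print(g[110,215:300].tolist());print(g[75:150,256].tolist())
E
```

```text
samp w3 [224.20466639 119.60008187] 2443.0
samp top [169.37603306 194.88842975] 242.0
samp side [208.94472362 271.11809045] 398.0
[0.44019245 0.34821225 0.0818922 ] [-0.05 -0.02  0.59  0.2  -0.17 -0.03]
[0.44019245 0.34821225 0.0818922 ] [-0.05 -0.02  0.59  0.2  -0.17 -0.03]Traceback (most recent call last):
  File "<stdin>", line 14, in <module>
AttributeError: 'float' object has no attribute 'round'
```

```bash
python3 - <<'E'
from fit import *
def hsv(im): return [x.astype(int) for x in cv2.split(cv2.cvtColor(im,cv2.COLOR_RGB2HSV))]
obs=[];z=np.array([0,0,1.])
for n,near in [("w1",(232,64)),("w2",(411,242)),("top",(358,209)),("side",(335,150))]:
    im,i=get(n); H,S,V=hsv(im); m=((H>165)|(H<8))&(S>20)&(S<110)&(V>80)
    m=cv2.morphologyEx(m.astype(np.uint8),cv2.MORPH_CLOSE,np.ones((3,3)));c,A=blob(m,near); obs.append((c,i,3. if n=="w1" else 1.)); print(n,c,A)
p0=np.array([.41,-.31,.003])
for f in(.003,None): print(solve(obs,z,p0,f))
print([float(cen(cyl(p0,z),o[1])[1]) for o in obs],solve(obs[:1],z,p0,.003)[0])
im,i=load("w2"); H,S,V=hsv(im); m=(H>5)&(H<18)&(S>150)&(V>80)
n,l,st,c=cv2.connectedComponentsWithStats(m.astype(np.uint8)); print([(c[k].round(1),st[k].tolist()) for k in range(1,n) if st[k,4]>15 and abs(c[k][0]-256)<40])
g=cv2.cvtColor(im,cv2.COLOR_RGB2GRAY);print(g[110,215:300].tolist());print(g[75:150,256].tolist())
for n,(x,y) in(("w2",(256,110)),("top",(281,138)),("side",(237,141))):
    im,_=get(n); print(n,im[y,x]); g=im.copy(); mk=np.zeros((386,514),np.uint8); cv2.floodFill(g,mk,(x,y),(0,0,0),(6,)*3,(6,)*3,cv2.FLOODFILL_FIXED_RANGE|cv2.FLOODFILL_MASK_ONLY|4)
    c,A=blob(mk[1:-1,1:-1],(x,y)); print(c,A,cv2.boundingRect(mk[1:-1,1:-1]))
E
python3 - <<'E'
import cv2,numpy as np
t=cv2.imread("pics/w2.png");s=cv2.imread("pics/side0.png");a=cv2.imread("pics/top0.png")
r=lambda im,x,y,w,h:cv2.resize(im[y:y+h,x:x+w],(400,300),interpolation=cv2.INTER_NEAREST)
w3=cv2.imread("pics/w3.png")
cv2.imwrite("pics/m3.png",np.vstack([np.hstack([r(t,206,40,100,120),r(s,205,115,60,45)]),np.hstack([r(a,251,115,60,45),r(w3,150,80,200,120)])]))
E
```

```text
w1 [232.41403321  64.02570969] 1867.0
w2 [412.6162928  241.84297521] 847.0
top [357.24186047 208.61860465] 215.0
side [334.22758621 150.08965517] 145.0
(array([ 0.41337779, -0.31966819]), array([-0.5385445 , -0.22179094,  1.17062573,  0.4710918 ,  1.58869591,
        0.3748037 ,  0.27387056, -0.95798978]))
(array([ 0.41381505, -0.31935962, -0.00062318]), array([-0.20599674,  0.05060539, -0.02238883, -0.64734201,  1.22989611,
        0.36478144, -0.03169747, -0.25617607]))
[2123.350971605425, 1104.4933652663603, 269.38057684735395, 235.2345293252729] [ 0.41334362 -0.31991664]
[(array([255.9,  56.5]), [248, 49, 17, 16, 270]), (array([256.,  80.]), [246, 73, 21, 15, 313]), (array([256.9, 141.3]), [248, 132, 19, 19, 323]), (array([257.5, 158. ]), [252, 156, 12, 5, 60])]
[125, 183, 182, 124, 133, 78, 50, 60, 66, 64, 64, 64, 63, 66, 65, 65, 66, 63, 57, 109, 109, 107, 106, 109, 106, 108, 107, 106, 107, 109, 108, 107, 109, 107, 106, 106, 106, 107, 107, 104, 106, 106, 106, 107, 107, 107, 107, 107, 107, 108, 108, 107, 107, 108, 109, 106, 109, 107, 110, 109, 108, 109, 108, 111, 114, 63, 70, 71, 71, 72, 71, 73, 74, 73, 74, 71, 75, 71, 67, 102, 181, 172, 170, 170, 170]
[71, 73, 73, 69, 74, 73, 73, 71, 73, 71, 89, 95, 94, 79, 81, 102, 102, 110, 108, 107, 106, 106, 106, 106, 106, 105, 107, 109, 106, 108, 106, 106, 107, 109, 107, 106, 107, 107, 107, 105, 108, 107, 105, 108, 106, 108, 108, 108, 107, 107, 106, 106, 107, 107, 101, 126, 182, 172, 130, 109, 110, 112, 111, 113, 112, 113, 110, 109, 107, 105, 115, 68, 71, 74, 74]
w2 [110 105  97]
[253.72559524 111.76130952] 1680.0 (224, 90, 56, 42)
top [165 170 165]
[280.73758865 138.78723404] 141.0 (274, 133, 14, 13)
side [144 147 135]
[301.54578405 104.49707491] 15726.0 (217, 39, 184, 119)
```

View pics/m3.png

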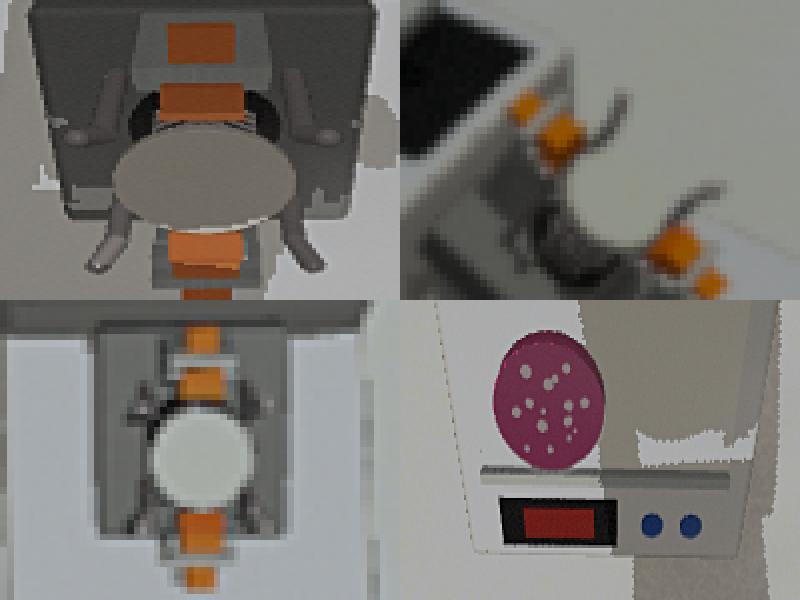

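Run:
```python
from fit import *
_,i=load("w2")
a,b=ray("w",(256.5,109.5),i),ray("top",(280.8,138.5))
print("tri",tri(a,b)); print("w2",onz("w",(256.5,109.5),.1448,i),"top",onz("top",(280.8,138.5),.1448))
t=np.radians(30);n=np.array([-np.sin(t),0,np.cos(t)]);f=onz("w",(256.5,109.5),.1448,i)
def pl(p,h):
    o,d=ray("w",p,i); return o+d*(n@(f+h*n-o))/(n@d)
A,B=pl((256,80),-.00),pl((256.9,141.3),-.0);print(A,B,(A+B)/2,np.degrees(np.arctan2((A-B)[1],(A-B)[0])))
A,B=pl((256,56.5),-.00),pl((257.5,158.),-.0);print(A,B,(A+B)/2,np.degrees(np.arctan2((A-B)[1],(A-B)[0])))
# counter front edge in w3
_,i=load("w3")
A,B=[onz("w",(150+x/2-.5,80+(y-300)/2.5-.5),.045,i) for x,y in((475,550),(738,556))];d=B-A;print(np.degrees(np.arctan2(d[0],-d[1])),A,B)
A,B=[onz("w",(150+(x-400)/2,80+(y-300)/2.5),.07,i) for x,y in((482,467),(728,474))];d=B-A;print(np.degrees(np.arctan2(d[0],-d[1])),A,B)
```

```text
tri [ 0.63322621 -0.02724593  0.13195439]
w2 [ 0.63299101 -0.0276053   0.1448    ] top [ 0.62939737 -0.02613946  0.1448    ]
[ 0.6619515  -0.02632017  0.16152035] [ 0.59574133 -0.02908646  0.12329389] [ 0.62884642 -0.02770332  0.14240712] 2.3924498393922793
[ 0.68200766 -0.02581709  0.17309977] [ 0.57303409 -0.03049645  0.11018386] [ 0.62752087 -0.02815677  0.14164182] 2.4587885109073806
25.468010643992884 [0.46181456 0.12222368 0.045     ] [ 0.53983179 -0.04157813  0.045     ]
25.19057125538169 [0.38937578 0.37248121 0.07      ] [0.45328668 0.23660559 0.07      ]
```

```bash
python3 - <<'E'
from h import *
for p in((147,172),(131.5,157),(162.5,157)): print(p,onz("top",p,.3))
E
python3 -m handwheel '[[[80,8,14,-30,-0.02],[80,16,28,-60,-0.02],[80,24,42,-80,-0.02],[80,32,55,-100,-0.02],[80,37,63,-120,-0.02]]]' 
python3 -m handwheel '[[[76,0,0,0,0],[76,0,0,0,0],[76,0,0,0,0]]]' 
python3 snap.py w4
python3 - <<'E'
from h import *
s=robot.camera("side")[:,:,::-1];t=robot.camera("top")[:,:,::-1]
cv2.imwrite("pics/side1.png",s)
r=lambda im,x,y,w,h:cv2.resize(im[y:y+h,x:x+w],(400,300),interpolation=cv2.INTER_CUBIC)
cv2.imwrite("pics/m4.png",np.vstack([np.hstack([r(s,80,130,240,180),r(t,90,100,200,150)]),np.hstack([cv2.resize(cv2.imread("pics/w4.png"),(400,300)),r(s,120,180,140,105)])]))
E
```

```text
(147, 172) [0.4729548  0.37223678 0.3       ]
(131.5, 157) [0.51674189 0.42096845 0.3       ]
(162.5, 157) [0.51868753 0.32973645 0.3       ]
time: 3.5
eef_pos: [0.4385, 0.347, 0.1399]
tcp_rot: [3.142, -0.001, 0.44]
ft_force: [-0.4, 0.0, 1.1]
finger_gap: 0.08
grasp_force: 0.0
time: 3.75
eef_pos: [0.4377, 0.347, 0.1416]
tcp_rot: [3.142, -0.002, 0.441]
ft_force: [0.3, 0.3, 0.3]
finger_gap: 0.076
grasp_force: 0.0
[0.4377 0.347  0.1416] [ 3.1416e+00 -1.7000e-03  4.4080e-01]
```

View pics/m4.png

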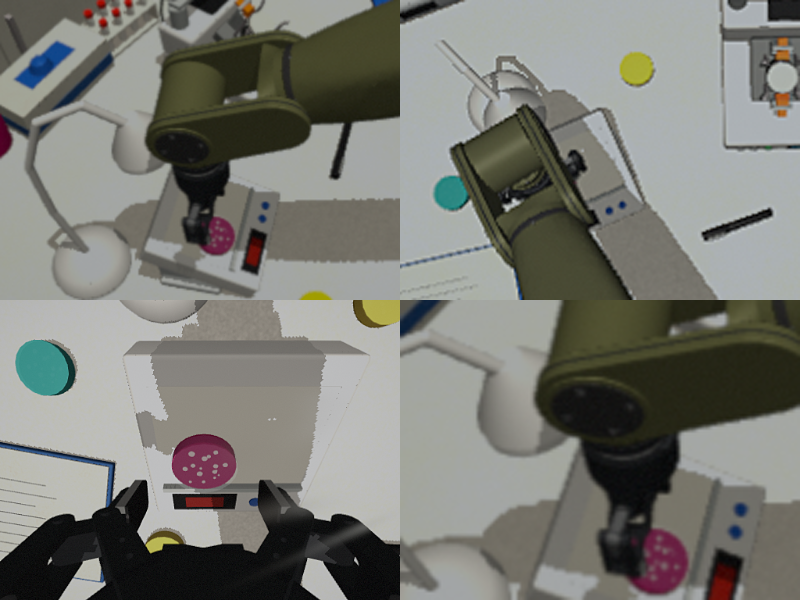

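Run:
```python
from h import *
p=np.array([.4377,.347,0]);y=np.array([np.sin(.4408),-np.cos(.4408),0])
o,d=ray("side",(189.2,217))
# o+kd = p+s*y+h*z
k,s,h=np.linalg.solve(np.c_[d,-y,[0,0,-1]],p-o);print("h,s",h,s)
x=np.array([np.cos(.4408),np.sin(.4408),0])
for r in(.04,.05,.06):
  for s2 in(s,-s): print(r,s2,proj("top",[p+x*r+s2*y+[0,0,h]]),proj("side",[p-[0,0,-h+r]+s2*y, p+x*r+s2*y+[0,0,h]]))
c=np.array([.518,.375,.3]);print((c-p)@x,(c-p)@y)
print("lid px now");
```

```text
h,s 0.3910319203671381 -0.03820519561292018
0.04 -0.03820519561292018 [[127.80016346 170.42195376]] [[191.79776259 228.28985066]
 [169.57736537 213.84462772]]
0.04 0.03820519561292018 [[154.26962061 159.08087892]] [[201.86241785 198.84754087]
 [181.25313577 184.27297018]]
0.05 -0.03820519561292018 [[126.47698037 167.08106532]] [[192.41621662 230.97123336]
 [164.72104062 213.06142266]]
0.05 0.03820519561292018 [[152.91007084 155.7688695 ]] [[202.34815228 201.65984171]
 [176.65165979 183.58546772]]
0.06 -0.03820519561292018 [[125.15870167 163.75068435]] [[193.02294984 233.59941217]
 [159.88496246 212.28056875]]
0.06 0.03820519561292018 [[151.55534897 152.46731627]] [[202.82532977 204.4199799 ]
 [172.06766219 182.9004865 ]]
0.08457074060027338 0.008937551919920766
lid px now
```

Run:
```python
from h import *
print(robot.sense()["joints"])
p=np.array([.4377,.347,0]);a=np.arctan2(.347,.4377);y=np.array([np.sin(a),-np.cos(a),0]);x=np.array([np.cos(a),np.sin(a),0])
o,d=ray("side",(189.2,217))
k,s,h=np.linalg.solve(np.c_[d,-y,[0,0,-1]],p-o);print("h,s",h,s)
for r in(.04,.05,.06):
  for s2 in(s,-s): print(r,s2,proj("top",[p+x*r+s2*y+[0,0,h]]),proj("side",[p-[0,0,-h+r]+s2*y]))
c=np.array([.518,.375,.3]);print((c-p)@x,(c-p)@y)
```

```text
[ 5.75580277e-01 -5.46278261e-03  1.94014764e+00 -7.94729371e-05
  1.20353230e+00  1.70472055e+00]
h,s 0.44121878792570823 -0.07245273496464423
0.04 -0.07245273496464423 [[108.88952457 178.9747412 ]] [[192.01726348 229.24180494]]
0.04 0.07245273496464423 [[155.65299588 145.47318899]] [[195.91032442 171.10795873]]
0.05 -0.07245273496464423 [[106.72818802 175.88804688]] [[192.68515274 232.13647208]]
0.05 0.07245273496464423 [[153.44745754 142.47223357]] [[196.45778405 174.24242932]]
0.06 -0.07245273496464423 [[104.57437351 172.81071795]] [[193.33932976 234.9689348 ]]
0.06 0.07245273496464423 [[151.24913471 139.48049879]] [[196.99559037 177.31833271]]
0.08031945882669052 0.027944132367772212
```

```bash
python3 - <<'E'
from fit import *
yaw=.4416;t=np.radians(24);z=np.array([-np.sin(t)*np.cos(yaw),-np.sin(t)*np.sin(yaw),np.cos(t)])
O=[]
for n,near in(("w4",(262,205)),("w3",(224,120))):
    im,i=load(n);H,S,V=[x.astype(int) for x in cv2.split(cv2.cvtColor(im,cv2.COLOR_RGB2HSV))]
    c,A=blob((H>150)&(H<176)&(S>100),near);O.append((c,i,1.));print(c,A,cen(cyl(np.array([.4402,.3482,.0819]),z),i)); print(solve(O[-1:],z,np.array([.44,.348,.081]),.081)[0])
print(solve(O,z,np.array([.44,.348,.081])))
E
python3 -m handwheel '[[[76,-6,-3,-10,0],[76,-6,-3,-20,0],[76,-6,-3,-30,0],[76,-6,-3,-38,0]]]'
python3 -m handwheel '[[[76,0,0,-6,0],[76,0,0,-12,0],[76,0,0,-18,0],[76,0,0,-18,0]]]'
```

```text
[260.40335052 206.46971649] 4656.0 (array([260.11757457, 206.15615739]), 5443.981598798768)
[0.43979534 0.34776996]
[224.20466639 119.60008187] 2443.0 (array([224.1540993 , 119.58935577]), 2809.521878324682)
[0.44015258 0.34824192]
(array([0.44030075, 0.34803119, 0.08272624]), array([-0.02149681,  0.00950676,  0.03140487, -0.01409879]))
time: 4.23
eef_pos: [0.4295, 0.3444, 0.1003]
tcp_rot: [3.141, 0.002, 0.443]
ft_force: [0.6, -0.1, -0.7]
finger_gap: 0.0763
grasp_force: 0.0
time: 4.57
eef_pos: [0.4297, 0.3445, 0.0824]
tcp_rot: [3.141, 0.003, 0.443]
ft_force: [-1.1, 0.4, -0.1]
finger_gap: 0.0758
grasp_force: 0.0
```

```bash
python3 -m handwheel '[[[76,2,0,-2,0],[76,2,0,-4,0],[68,2,0,-4,0],[62,2,0,-4,0]]]' 50
python3 -m handwheel '[[[60,0,0,0,0],[58,0,0,0,0],[58,0,0,0,0],[58,0,0,0,0]]]'
python3 snap.py w5
```

```text
time: 4.9
eef_pos: [0.4328, 0.3452, 0.0808]
tcp_rot: [-3.142, -0.0, 0.443]
ft_force: [0.6, -0.5, -0.0]
finger_gap: 0.0628
grasp_force: 35.9
time: 5.23
eef_pos: [0.4329, 0.3452, 0.081]
tcp_rot: [-3.142, -0.001, 0.443]
ft_force: [-0.5, -0.6, 5.5]
finger_gap: 0.062
grasp_force: 54.3
[0.4329 0.3452 0.081 ] [-3.1415e+00 -1.1000e-03  4.4280e-01]
```

```bash
python3 -m handwheel '[[[58,0,0,5,0],[58,0,0,15,0],[58,0,0,30,0],[58,-10,-5,50,0],[58,-20,-10,70,0]]]'
python3 -m handwheel '[[[58,-10,-10,20,0],[58,-20,-20,40,0],[58,-20,-20,60,0],[58,-20,-20,60,0]]]'
python3 snap.py w6
python3 - <<'E'
from h import *
r=lambda im,x,y,w,h:cv2.resize(im[y:y+h,x:x+w],(400,300),interpolation=cv2.INTER_CUBIC)
s=robot.camera("side")[:,:,::-1]
cv2.imwrite("pics/m5.png",np.hstack([cv2.resize(cv2.imread("pics/w6.png"),(400,300)),r(s,150,170,120,90)]))
E
```

```text
time: 5.7
eef_pos: [0.4121, 0.3347, 0.1507]
tcp_rot: [3.142, 0.001, 0.443]
ft_force: [0.6, -0.0, 0.6]
finger_gap: 0.0624
grasp_force: 54.5
time: 6.03
eef_pos: [0.3941, 0.316, 0.2156]
tcp_rot: [-3.14, -0.009, 0.443]
ft_force: [0.9, 0.7, 0.7]
finger_gap: 0.0621
grasp_force: 54.4
[0.3941 0.316  0.2156] [-3.1403 -0.0091  0.4427]
```

View pics/m5.png

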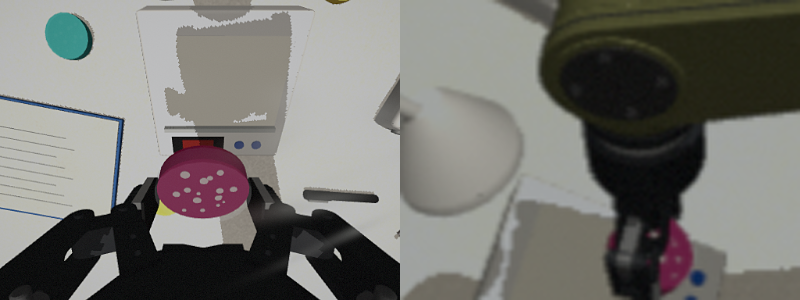

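```bash
cat > held.py <<'E'
from fit import *
from scipy.spatial.transform import Rotation as Ro
def held(n,tool,rng,near,t0=24,th=np.r_[30:151:8,210:331:8]):
    im,i=load(n);H,S,V=[x.astype(int) for x in cv2.split(cv2.cvtColor(im,cv2.COLOR_RGB2HSV))]
    m=cv2.morphologyEx(rng(H,S,V).astype(np.uint8),cv2.MORPH_CLOSE,np.ones((3,3)))
    k,l=cv2.connectedComponents(m); l=l==l[near[1],near[0]]
    P=np.argwhere(l)[:,::-1].astype(float); a=np.radians(th); D=np.c_[np.cos(a),np.sin(a)]
    so=(P@D.T).max(0)
    p,rot=np.array(tool[:3]),Ro.from_euler("xyz",tool[3:]).as_matrix()
    def f(q):
        z=rot@np.array([-np.sin(q[3]),0,-np.cos(q[3])]); X=cyl(p+rot@q[:3],z); return ((proj("",X,i)@D.T).max(0)-so)
    s=least_squares(f,[0,0,0,np.radians(t0)]); print("underside in tool",(s.x[:3]*1e3).round(1),"tilt",np.degrees(s.x[3]).round(1),"rms",np.sqrt(np.mean(s.fun**2)).round(2))
    return s.x
E
python3 - <<'E'
from held import *
q=held("w6",[.3941,.316,.2156,np.pi,0,.4427],lambda H,S,V:(H>150)&(H<176)&(S>100),(262,215+20))
E
```

```text
underside in tool [  48.9   -0.5 -103.3] tilt 20.1 rms 16.49
```

Run:
```python
from held import *
im,i=load("w6");H,S,V=[x.astype(int) for x in cv2.split(cv2.cvtColor(im,cv2.COLOR_RGB2HSV))]
m=((H>150)&(H<176)&(S>100)).astype(np.uint8)
print(cv2.connectedComponentsWithStats(m)[2][:6], m[235,262])
P=np.argwhere(m)[:,::-1];print(P.min(0),P.max(0))
p=np.array([.3941,.316,.2156]);rot=Ro.from_euler("xyz",[np.pi,0,.4427]).as_matrix()
t=np.radians(24);X=cyl(p,rot@np.array([-np.sin(t),0,-np.cos(t)]));x=proj("",X,i);print(x.min(0),x.max(0))
# support of lower/upper
import held as h
h.I
m=cv2.morphologyEx(m,cv2.MORPH_CLOSE,np.ones((3,3)));k,l=cv2.connectedComponents(m);P=np.argwhere(l==l[235,262]);print(len(P),P.min(0),P.max(0))
```

```text
[[     0      0    512    384 188192]
 [   266    178      1      1      1]
 [   269    178      1      1      1]
 [   233    185      1      1      1]
 [   201    186    118     93   8034]
 [   222    188      1      1      1]] 0
[  0 178] [511 383]
[198.77820314 194.37080858] [321.78274598 294.35347654]
188102 [0 0] [383 511]
```

Run:
```python
from held import *
for th in(np.r_[30:151:8,210:331:8],np.r_[60:121:6,240:301:6],np.r_[0:360:8]):
  q=held("w6",[.3941,.316,.2156,np.pi,0,.4427],lambda H,S,V:(H>145)&(H<179)&(S>80),(220,225),th=th)
```

```text
underside in tool [ 3.2 -0.5  9.9] tilt 26.9 rms 0.25
underside in tool [ 3.  -0.4 10.4] tilt 26.5 rms 0.19
underside in tool [ 4.4 -0.7  7.4] tilt 28.8 rms 0.85
```

Run:
```python
import held,fit
o=fit.cyl
for r,h in((.030,.017),(.030,.015),(.0302,.0165)):
    held.cyl=lambda p,z:o(p,z,h=h,r=r)
    held.held("w6",[.3941,.316,.2156,3.1403,-.0091,.4427],lambda H,S,V:(H>145)&(H<179)&(S>80),(220,225),th=fit.np.r_[30:151:8,210:331:8])
```

```text
underside in tool [ 7.1 -0.5  1.9] tilt 27.1 rms 0.27
underside in tool [ 7.2 -0.5 -0.9] tilt 25.6 rms 0.25
underside in tool [ 6.7 -0.5  2. ] tilt 26.7 rms 0.26
```

```bash
python3 -m handwheel '[[[58,15,-29,10,-0.04],[58,32,-59,20,-0.08],[58,49,-89,20,-0.12],[58,66,-119,20,-0.16],[58,83,-149,20,-0.2]]]' >/dev/null
python3 -m handwheel '[[[58,17,-30,0,-0.04],[58,34,-60,0,-0.08],[58,51,-90,0,-0.12],[58,68,-120,0,-0.16],[58,85,-150,0,-0.2]]]' >/dev/null
python3 -m handwheel '[[[58,15,-23,-10,0],[58,29,-46,-20,0],[58,29,-46,-35,0],[58,29,-46,-35,0],[58,29,-46,-35,0]]]'
python3 snap.py w7
python3 - <<'E'
from h import *
r=lambda im,x,y,w,h:cv2.resize(im[y:y+h,x:x+w],(400,300),interpolation=cv2.INTER_CUBIC)
s=robot.camera("side")[:,:,::-1]
cv2.imwrite("pics/m6.png",np.hstack([cv2.resize(cv2.imread("pics/w7.png"),(400,300)),r(s,190,90,100,75)]))
E
```

```text
time: 7.38
eef_pos: [0.588, -0.0299, 0.192]
tcp_rot: [-3.14, 0.006, 0.042]
ft_force: [-0.6, -0.1, -0.6]
finger_gap: 0.0619
grasp_force: 54.6
[ 0.588  -0.0299  0.192 ] [-3.1403  0.0058  0.0423]
```

View pics/m6.png

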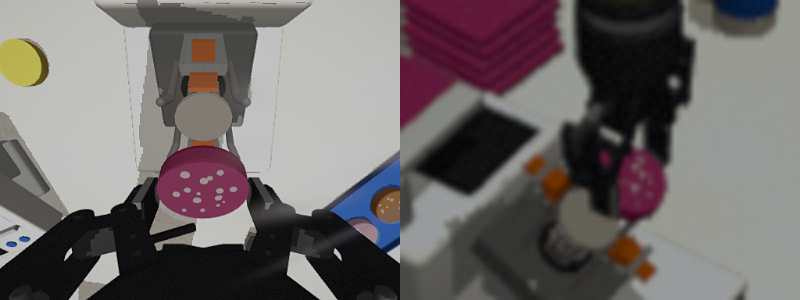

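Run:
```python
from fit import *
im,i=load("w7");g=im.astype(int)
mk=np.zeros((386,514),np.uint8); cv2.floodFill(im.copy(),mk,(260,147),(0,0,0),(9,)*3,(9,)*3,cv2.FLOODFILL_FIXED_RANGE|cv2.FLOODFILL_MASK_ONLY|4)
m=mk[1:-1,1:-1]
for y in range(118,182,6):
    x=np.flatnonzero(m[y]); print(y,x.min() if len(x) else 0,x.max() if len(x) else 0)
# predicted follower outlines for O
for O in([.629,-.0274,.150],):
    n=np.array([-.4996,-.021,.866]);c=np.array(O)-.006*n
    P=proj("",cyl(c,n,h=0,r=.026),i);print(P.min(0),P.max(0),P.mean(0))
```

```text
118 0 0
124 243 277
130 234 286
136 228 291
142 226 295
148 224 296
154 224 296
160 226 294
166 229 291
172 235 284
178 248 272
[221.51445322 115.83471844] [296.57024198 176.4449011 ] [259.03992139 147.62929552]
```

Run:
```python
from fit import *
def cent(n,seed,tol):
    im,i=load(n); mk=np.zeros((386,514),np.uint8); cv2.floodFill(im.copy(),mk,seed,(0,0,0),(tol,)*3,(tol,)*3,cv2.FLOODFILL_FIXED_RANGE|cv2.FLOODFILL_MASK_ONLY|4)
    ct=max(cv2.findContours(mk[1:-1,1:-1],0,1)[0],key=cv2.contourArea); e=cv2.fitEllipse(cv2.convexHull(ct)); return e,i
for tol in(6,9,12): print(tol,cent("w2",(256,105),tol)[0],cent("w7",(260,147),tol)[0])
e2,i2=cent("w2",(256,105),9);e7,i7=cent("w7",(260,147),9)
n=np.array([-.4996,-.021,.866])
def f(p):
    r=[]
    for e,i in((e2,i2),(e7,i7)):
        r.append(cv2.fitEllipse(proj("",cyl(p,n,h=0,r=.026),i).astype(np.float32)[:119])[0]-np.array(e[0]))
    return np.concatenate(r)
s=least_squares(f,[.632,-.027,.145]);print(s.x,s.fun)
for w in(e2,e7):print(w)
for i in(i2,i7):print(cv2.fitEllipse(proj("",cyl(s.x,n,h=0,r=.026),i).astype(np.float32)[:119]))
```

```text
6 ((254.7177734375, 111.38985443115234), (40.062740325927734, 51.31753921508789), 79.12418365478516) ((259.9696960449219, 150.35304260253906), (58.96372985839844, 72.84314727783203), 89.62532806396484)
9 ((251.97645568847656, 111.62260437011719), (40.9072151184082, 57.22355651855469), 81.5883560180664) ((259.9146728515625, 150.01739501953125), (59.949134826660156, 72.74822998046875), 89.70747375488281)
12 ((251.77801513671875, 111.7099838256836), (40.99147415161133, 58.24684143066406), 80.62382507324219) ((260.2683410644531, 149.369873046875), (63.93406295776367, 72.66753387451172), 90.45525360107422)
[ 0.6293742  -0.02671183  0.14489277] [ 3.60342407 -0.06227112 -1.84490967 -0.08268738]
((251.97645568847656, 111.62260437011719), (40.9072151184082, 57.22355651855469), 81.5883560180664)
((259.9146728515625, 150.01739501953125), (59.949134826660156, 72.74822998046875), 89.70747375488281)
((255.5798797607422, 111.56033325195312), (41.888301849365234, 46.455596923828125), 92.43395233154297)
((258.06976318359375, 149.93470764160156), (59.67825698852539, 74.82562255859375), 90.69766998291016)
```

```bash
python3 -m handwheel '[[[58,6,1,0,0],[58,11,1,-9,0],[58,16,1,-17,0],[58,21,1,-26,0],[58,24,1,-31,0]]]'
python3 -m handwheel '[[[58,2,0,-4,0],[58,5,0,-8,0],[58,5,0,-8,0],[58,5,0,-8,0]]]'
```

```text
time: 7.9
eef_pos: [0.6133, -0.0287, 0.1621]
tcp_rot: [-3.141, 0.002, 0.043]
ft_force: [-0.5, -0.6, -1.1]
finger_gap: 0.0622
grasp_force: 54.6
time: 8.23
eef_pos: [0.6184, -0.0291, 0.1558]
tcp_rot: [-3.142, 0.001, 0.043]
ft_force: [0.6, 0.2, -0.4]
finger_gap: 0.0622
grasp_force: 54.6
```

```bash
python3 -m handwheel '[[[58,-3,0,0,0],[58,-2,0,-3,0],[58,0,0,-7,0],[58,0,0,-7,0]]]'
python3 -m handwheel '[[[58,3,0,-5,0],[58,3,0,-5,0],[58,3,0,-5,0]]]'
```

```text
time: 8.57
eef_pos: [0.6182, -0.029, 0.1484]
tcp_rot: [-3.141, 0.001, 0.043]
ft_force: [-0.2, -0.3, 0.1]
finger_gap: 0.062
grasp_force: 54.6
time: 8.82
eef_pos: [0.6212, -0.0291, 0.1441]
tcp_rot: [3.142, 0.001, 0.043]
ft_force: [-3.4, -0.4, 1.5]
finger_gap: 0.0619
grasp_force: 54.8
```

```bash
python3 snap.py w8
python3 - <<'E'
from h import *
r=lambda im,x,y,w,h:cv2.resize(im[y:y+h,x:x+w],(400,300),interpolation=cv2.INTER_CUBIC)
s=robot.camera("side")[:,:,::-1]
cv2.imwrite("pics/m7.png",np.hstack([r(cv2.imread("pics/w8.png"),128,80,256,192),r(s,195,100,80,60)]))
E
```

```text
[ 0.6212 -0.0291  0.1441] [3.1416e+00 1.1000e-03 4.2800e-02]
```

View pics/m7.png

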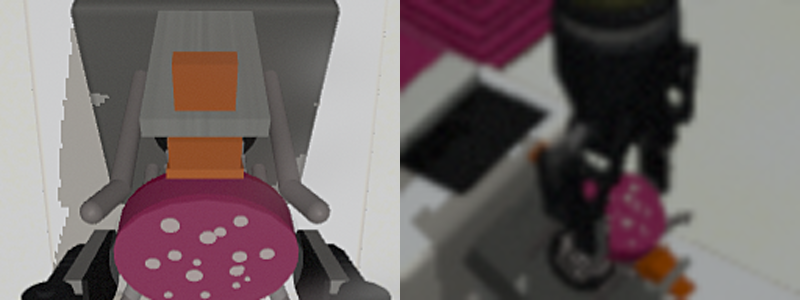

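```bash
python3 -m handwheel '[[[58,1,0,-2,0],[58,2,0,-4,0],[58,3,0,-6,0],[58,3,0,-6,0]]]'
python3 -m handwheel '[[[58,1,0,-2,0],[58,2,0,-4,0],[58,3,0,-5,0],[58,3,0,-5,0]]]'
```

```text
time: 9.25
eef_pos: [0.6241, -0.029, 0.139]
tcp_rot: [-3.141, 0.001, 0.043]
ft_force: [-6.9, 0.7, 5.1]
finger_gap: 0.062
grasp_force: 55.3
time: 9.58
eef_pos: [0.6272, -0.0289, 0.1353]
tcp_rot: [-3.142, 0.001, 0.043]
ft_force: [-6.5, 0.9, 7.9]
finger_gap: 0.062
grasp_force: 56.3
```

```bash
python3 -m handwheel '[[[58,1,0,-2,0],[58,2,0,-4,0],[58,3,0,-6,0],[58,4,0,-8,0],[58,4,0,-8,0]]]'
python3 -m handwheel '[[[58,1,0,-2,0],[58,2,0,-4,0],[58,3,0,-6,0],[58,4,0,-8,0],[58,4,0,-8,0]]]'
python3 snap.py w9
```

```text
time: 10.0
eef_pos: [0.6319, -0.0287, 0.1268]
tcp_rot: [-3.141, -0.001, 0.043]
ft_force: [-5.4, 0.8, 7.1]
finger_gap: 0.0623
grasp_force: 56.3
time: 10.42
eef_pos: [0.6325, -0.029, 0.1188]
tcp_rot: [3.141, 0.008, 0.045]
ft_force: [-23.4, 0.2, 16.3]
finger_gap: 0.0619
grasp_force: 57.3
[ 0.6325 -0.029   0.1188] [3.1415 0.0079 0.0449]
```

Run:
```python
from h import *
r=lambda im,x,y,w,h:cv2.resize(im[y:y+h,x:x+w],(400,300),interpolation=cv2.INTER_CUBIC)
s=robot.camera("side")[:,:,::-1];t=robot.camera("top")[:,:,::-1]
cv2.imwrite("pics/m8.png",np.vstack([np.hstack([r(cv2.imread("pics/w9.png"),128,80,256,192),r(s,195,100,80,60)]),np.hstack([r(t,240,100,80,60),r(cv2.imread("pics/w9.png"),0,0,512,384)])]))
```

```text
(no output)
```

View pics/m8.png

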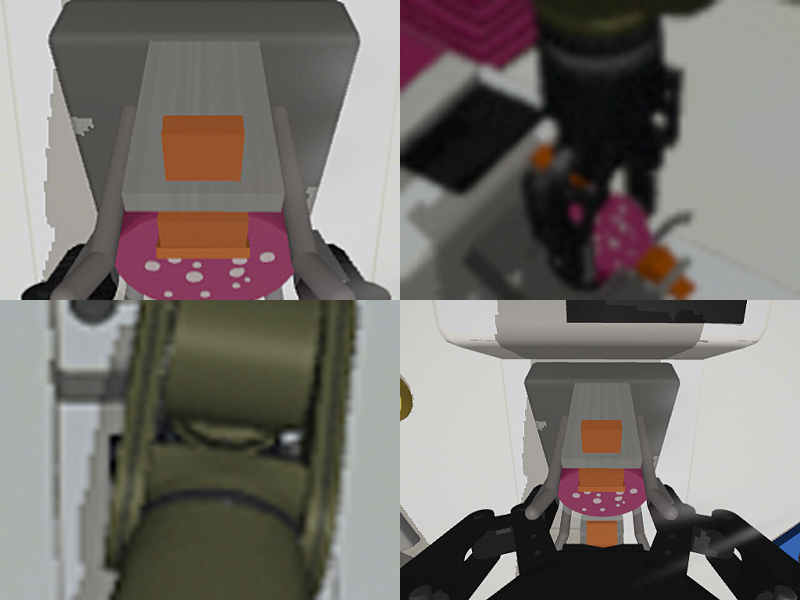

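```bash
python3 -m handwheel '[[[58,-3,0,0,0],[58,-3,0,-1,0],[58,-3,0,-3,0],[58,-3,0,-4,0],[58,-3,0,-4,0]]]'
python3 snap.py w10
```

```text
time: 10.98
eef_pos: [0.6322, -0.0284, 0.1182]
tcp_rot: [-3.14, 0.001, 0.042]
ft_force: [-21.1, 2.5, 23.2]
finger_gap: 0.0622
grasp_force: 57.5
[ 0.6322 -0.0284  0.1182] [-3.1405e+00  7.0000e-04  4.2300e-02]
```

```bash
python3 -m handwheel '[[[58,-3,0,1,0],[58,-4,0,3,0],[58,-4,0,3,0],[66,-4,0,3,0],[75,-4,0,3,0]]]'
python3 -m handwheel '[[[82,0,0,0,0],[82,0,0,0,0],[82,0,0,0,0]]]'
python3 -m handwheel '[[[82,-8,0,14,0],[82,-16,0,28,0],[82,-26,0,46,0],[82,-38,0,66,0],[40,-50,0,80,0]]]'
python3 -m handwheel '[[[10,0,0,0,0],[0,0,0,0,0],[0,0,0,0,0],[0,0,0,0,0]]]'
python3 snap.py w11
python3 - <<'E'
from h import *
r=lambda im,x,y,w,h:cv2.resize(im[y:y+h,x:x+w],(400,300),interpolation=cv2.INTER_CUBIC)
s=robot.camera("side")[:,:,::-1]
cv2.imwrite("pics/m9.png",np.vstack([np.hstack([r(cv2.imread("pics/w11.png"),128,40,256,192),r(s,195,100,80,60)])]))
E
```

```text
time: 11.45
eef_pos: [0.6287, -0.029, 0.1161]
tcp_rot: [3.141, -0.001, 0.043]
ft_force: [-0.3, 0.3, -0.1]
finger_gap: 0.0747
grasp_force: 0.0
time: 11.7
eef_pos: [0.6281, -0.0291, 0.1153]
tcp_rot: [-3.141, 0.001, 0.043]
ft_force: [-0.3, -0.5, 0.5]
finger_gap: 0.0818
grasp_force: 0.0
time: 12.12
eef_pos: [0.5784, -0.0291, 0.1974]
tcp_rot: [3.141, -0.001, 0.043]
ft_force: [-0.2, -0.4, -0.1]
finger_gap: 0.0719
grasp_force: 0.0
time: 12.45
eef_pos: [0.5781, -0.029, 0.1944]
tcp_rot: [-3.141, 0.002, 0.043]
ft_force: [-1.2, 0.1, -0.6]
finger_gap: 0.021
grasp_force: 0.0
[ 0.5781 -0.029   0.1944] [-3.1411e+00  2.5000e-03  4.2800e-02]
```

View pics/m9.png

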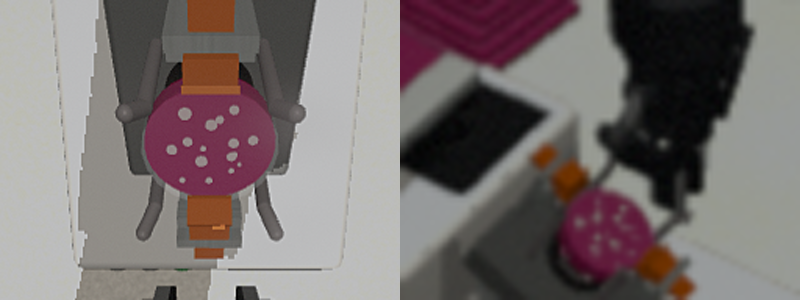

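```bash
cat > magfit.py <<'E'
from fit import *
O=np.array([.6268,-.028,.150]);yw=.042
X=np.array([np.cos(yw)*.866,np.sin(yw)*.866,.5]);N=np.array([-.5*np.cos(yw),-.5*np.sin(yw),.866]);Y=np.cross(N,X)
def mag(n,rng,th,r=.030,h=.0155,free=True,area=300):
    im,i=load(n);H,S,V=[x.astype(int) for x in cv2.split(cv2.cvtColor(im,cv2.COLOR_RGB2HSV))]
    k,l,st,c=cv2.connectedComponentsWithStats(cv2.morphologyEx(rng(H,S,V).astype(np.uint8),cv2.MORPH_CLOSE,np.ones((3,3))))
    ce=proj("",[O-.012*N],i)[0]; ok=[j for j in range(1,k) if st[j,4]>area]; j=min(ok,key=lambda j:np.linalg.norm(c[j]-ce)); print("blob",st[j],ce)
    P=np.argwhere(l==j)[:,::-1].astype(float);a=np.radians(th);D=np.c_[np.cos(a),np.sin(a)];so=(P@D.T).max(0)
    def f(q):
        t=q[3]; z=np.cos(t)*N+np.sin(t)*X; return (proj("",cyl(O+q[0]*X+q[1]*Y-q[2]*N,z,r=r,h=h),i)@D.T).max(0)-so
    for t in(0,None):
        s=least_squares(f if t is None else (lambda q:f(np.r_[q,t])),[0,0,.025,0] if t is None else [0,0,.025])
        print("x y d mm",(s.x[:3]*1e3).round(1),"tilt",np.degrees(s.x[3]).round(1) if t is None else 0,"rms",np.sqrt(np.mean(s.fun**2)).round(2))
    g=lambda q:f(np.r_[q,0])
    im2=[(st[j].tolist(),c[j].round(1).tolist()) for j in []]
    return im,i,(H,S,V)
E
python3 - <<'E'
from magfit import *
th=np.r_[-20:201:8]
im,i,(H,S,V)=mag("w11",lambda H,S,V:(H>145)&(H<179)&(S>80),th)
m=((H>5)&(H<18)&(S>150)&(V>80)).astype(np.uint8)
k,l,st,c=cv2.connectedComponentsWithStats(m);print([(st[j].tolist(),c[j].round(1).tolist()) for j in range(1,k) if st[j,4]>20])
for s in(-1,1):
    print([proj("",[O+s*(.028+o)*X-dd*N],i)[0].round(1).tolist() for o,dd in((0,.012),(.009,.012),(0,.008))])
# column profile through the dish
for y in range(70,200,2): print(y,im[y,262].tolist(),end=" ")
E
```

```text
blob [ 220   90   84   75 4403] [261.67090891 132.98220568]
x y d mm [-2.  -0.  29.5] tilt 0 rms 0.27
x y d mm [-2.1 -0.  29.4] tilt -2.0 rms 0.24
[([248, 31, 31, 29, 869], [262.5, 45.0]), ([244, 74, 38, 26, 942], [262.3, 86.6]), ([248, 165, 28, 28, 759], [261.4, 178.2]), ([253, 199, 18, 6, 108], [261.5, 201.5]), ([482, 237, 30, 37, 193], [492.2, 253.2])]
[[261.5, 163.2], [261.4, 171.7], [261.5, 166.5]]
[[261.9, 95.9], [262.0, 82.1], [262.0, 98.9]]
70 [98, 99, 95] 72 [97, 99, 96] 74 [117, 68, 36] 76 [119, 64, 28] 78 [130, 69, 34] 80 [129, 68, 35] 82 [128, 67, 32] 84 [130, 69, 35] 86 [129, 68, 33] 88 [128, 69, 37] 90 [129, 68, 36] 92 [129, 68, 38] 94 [130, 68, 38] 96 [150, 87, 48] 98 [151, 89, 50] 100 [131, 67, 64] 102 [114, 48, 76] 104 [116, 52, 78] 106 [115, 50, 78] 108 [116, 52, 79] 110 [115, 51, 78] 112 [118, 54, 79] 114 [116, 49, 76] 116 [127, 89, 101] 118 [147, 134, 133] 120 [147, 134, 133] 122 [146, 136, 134] 124 [111, 40, 71] 126 [116, 51, 78] 128 [116, 48, 78] 130 [115, 50, 77] 132 [116, 49, 77] 134 [117, 50, 79] 136 [117, 50, 79] 138 [115, 48, 78] 140 [118, 49, 79] 142 [116, 47, 77] 144 [116, 46, 76] 146 [116, 48, 78] 148 [117, 48, 78] 150 [114, 45, 74] 152 [116, 47, 76] 154 [152, 149, 144] 156 [149, 138, 136] 158 [114, 41, 74] 160 [115, 45, 74] 162 [116, 46, 76] 164 [116, 47, 74] 166 [123, 65, 28] 168 [138, 71, 33] 170 [138, 74, 35] 172 [140, 76, 41] 174 [140, 76, 42] 176 [139, 77, 41] 178 [139, 76, 40] 180 [138, 73, 35] 182 [141, 78, 40] 184 [103, 53, 26] 186 [129, 67, 34] 188 [130, 69, 36] 190 [130, 69, 36] 192 [130, 68, 36] 194 [93, 101, 100] 196 [99, 99, 96] 198 [106, 96, 94]
```

```bash
python3 -m handwheel '[[[0,15,1,-15,0],[0,34,1,-37,0],[0,34,1,-37,0],[0,34,1,-37,0]]]'
python3 -m handwheel '[[[0,4,0,-7,0],[0,8,0,-14,0],[0,10,0,-17,0],[0,10,0,-17,0]]]'
python3 -m handwheel '[[[0,1,0,-2,0],[0,2,0,-4,0],[0,2,0,-4,0]]]'
```

```text
time: 12.88
eef_pos: [0.6115, -0.0278, 0.1561]
tcp_rot: [-3.141, 0.005, 0.043]
ft_force: [-0.0, -0.6, -0.0]
finger_gap: 0.0004
grasp_force: 0.0
time: 13.22
eef_pos: [0.6222, -0.028, 0.1414]
tcp_rot: [-3.141, 0.001, 0.043]
ft_force: [-0.7, 0.8, -0.5]
finger_gap: 0.0001
grasp_force: 0.0
time: 13.47
eef_pos: [0.6244, -0.028, 0.1395]
tcp_rot: [3.141, 0.0, 0.043]
ft_force: [-2.3, 0.3, 3.7]
finger_gap: 0.0003
grasp_force: 2.6
```

```bash
python3 -m handwheel '[[[0,1,0,-2,0],[0,2,0,-4,0],[0,3,0,-6,0],[0,3,0,-6,0]]]'
python3 -m handwheel '[[[0,-3,0,6,0],[0,-15,0,25,0],[0,-30,0,55,0],[40,-50,0,75,0]]]'
python3 -m handwheel '[[[40,0,0,0,0],[40,0,0,0,0]]]'
python3 snap.py w12;python3 - <<'E'
from magfit import *
th=np.r_[-20:60:8,130:201:8]
im,i,(H,S,V)=mag("w12",lambda H,S,V:(H>145)&(H<179)&(S>80),th)
m=((H>5)&(H<18)&(S>150)&(V>80)).astype(np.uint8)
k,l,st,c=cv2.connectedComponentsWithStats(m);print([(st[j].tolist(),c[j].round(1).tolist()) for j in range(1,k) if st[j,4]>20])
for s in(-1,1):
    print([proj("",[O+s*(.028+o)*X-dd*N],i)[0].round(1).tolist() for o,dd in((0,.012),(.004,.012),(0,.008))])
E
```

```text
time: 13.8
eef_pos: [0.6274, -0.0279, 0.1344]
tcp_rot: [-3.142, 0.0, 0.043]
ft_force: [-6.0, 0.1, 8.6]
finger_gap: -0.0001
grasp_force: 5.2
time: 14.13
eef_pos: [0.5779, -0.0281, 0.2094]
tcp_rot: [3.141, -0.002, 0.043]
ft_force: [0.4, -0.8, 1.3]
finger_gap: 0.0112
grasp_force: 0.0
time: 14.3
eef_pos: [0.5781, -0.0282, 0.2093]
tcp_rot: [3.141, -0.005, 0.043]
ft_force: [0.7, 0.5, -0.3]
finger_gap: 0.0359
grasp_force: 0.0
[ 0.5781 -0.0282  0.2093] [ 3.1408 -0.0046  0.0426]
blob [ 224   84   78   78 3872] [262.48310128 132.27318645]
x y d mm [-2.2 -0.  29.6] tilt 0 rms 0.16
x y d mm [-2.2 -0.  29.5] tilt -1.8 rms 0.16
[([250, 39, 28, 27, 722], [263.7, 51.9]), ([247, 78, 34, 24, 792], [263.2, 89.6]), ([250, 162, 26, 27, 662], [262.5, 175.1]), ([254, 194, 17, 7, 99], [261.7, 197.4]), ([474, 233, 32, 39, 116], [483.6, 249.6]), ([500, 234, 12, 16, 43], [506.6, 241.3]), ([495, 250, 15, 11, 41], [502.9, 254.3]), ([478, 259, 11, 9, 21], [483.1, 262.7])]
[[262.2, 160.7], [262.2, 164.4], [262.2, 163.8]]
[[262.8, 97.9], [262.9, 92.4], [262.9, 100.6]]
```

```bash
python3 -m handwheel '[[[78,-18,-32,10,-0.08],[78,-36,-64,10,-0.16],[78,-54,-96,10,-0.24],[78,-72,-128,10,-0.32],[78,-90,-160,10,-0.4]]]' >/dev/null
python3 -m handwheel '[[[78,-18,-32,0,-0.1],[78,-36,-64,-10,-0.2],[78,-54,-96,-25,-0.3],[78,-75,-132,-50,-0.4],[78,-75,-132,-60,-0.4]]]' >/dev/null
python3 -m handwheel '[[[78,0,0,0,0],[78,0,0,0,0]]]'
python3 snap.py w13;python3 - <<'E'
from fit import *
im,i=load("w13");H,S,V=[x.astype(int) for x in cv2.split(cv2.cvtColor(im,cv2.COLOR_RGB2HSV))]
m=((H<100)|(H>130)|(S<90))&(V>60); m=m.astype(np.uint8)
bl=((H>100)&(H<128)&(S>110)).astype(np.uint8)
pk=((((H>160)|(H<10))&(S>15)&(S<110)&(V>80))).astype(np.uint8)
pk=cv2.morphologyEx(pk,cv2.MORPH_CLOSE,np.ones((9,9)))
c,A=blob(pk,(260,200));print("pink",c,A)
z=np.array([0,0,1.]);p=solve([(c,i,1.)],z,np.array([.413,-.32,.003]),.003,r=.032)[0];print(p,cen(cyl(np.r_[p,.003],z),i))
am=((H>8)&(H<22)&(S>110)).astype(np.uint8);am=cv2.morphologyEx(am,cv2.MORPH_CLOSE,np.ones((9,9)))
k,l,st,cc=cv2.connectedComponentsWithStats(am)
for j in range(1,k):
    if st[j,4]>800: print(st[j],cc[j],onz("w",cc[j],.015,i))
k,l,st,cc=cv2.connectedComponentsWithStats(pk);print([(st[j].tolist()) for j in range(1,k) if st[j,4]>300])
E
```

```text
time: 15.35
eef_pos: [0.4116, -0.3195, 0.1547]
tcp_rot: [-3.141, 0.005, -0.758]
ft_force: [1.0, -0.3, 0.3]
finger_gap: 0.0776
grasp_force: 0.0
[ 0.4116 -0.3195  0.1547] [-3.1411  0.0048 -0.7582]
pink [256.43182711 178.21178782] 2545.0
[ 0.41408943 -0.3173418 ] (array([256.431827  , 178.21178793]), 2931.556466093636)
[ 216    0   66   60 3285] [248.42222222  26.13607306] [ 0.52422049 -0.41191818  0.015     ]
[ 213   73   61   64 3049] [243.20268941 104.847163  ] [ 0.47772935 -0.35978084  0.015     ]
[[229, 150, 56, 57, 2269]]
```

```bash
python3 -m handwheel '[[[78,2,2,-35,0],[78,2,2,-70,0],[78,2,2,-100,0],[78,2,2,-125,0],[78,2,2,-138,0]]]'
python3 -m handwheel '[[[78,0,0,-5,0],[78,0,0,-10,0],[78,0,0,-10,0]]]'
```

```text
time: 15.82
eef_pos: [0.4144, -0.3158, 0.0167]
tcp_rot: [-3.141, 0.003, -0.755]
ft_force: [0.8, 0.3, 1.2]
finger_gap: 0.078
grasp_force: 0.0
time: 16.07
eef_pos: [0.4155, -0.3179, 0.0097]
tcp_rot: [-3.142, -0.001, -0.756]
ft_force: [0.1, -0.1, 0.2]
finger_gap: 0.078
grasp_force: 0.0
```

```bash
python3 -m handwheel '[[[78,-1,0,-3,0],[70,-1,0,-3,0],[62,-1,0,-3,0],[58,-1,0,-3,0],[58,-1,0,-3,0]]]' 50
python3 -m handwheel '[[[58,0,0,0,0],[58,0,0,0,0],[58,0,0,8,0],[58,0,0,20,0],[58,0,0,40,0]]]'
python3 -m handwheel '[[[58,0,0,40,0],[58,0,0,80,0],[58,0,0,120,0],[58,0,0,140,0],[58,0,0,140,0]]]'
python3 snap.py w14
```

```text
time: 16.48
eef_pos: [0.4143, -0.3188, 0.0079]
tcp_rot: [-3.141, -0.002, -0.757]
ft_force: [-1.2, 1.0, 5.7]
finger_gap: 0.0614
grasp_force: 53.7
time: 16.9
eef_pos: [0.4123, -0.317, 0.0456]
tcp_rot: [-3.142, 0.003, -0.757]
ft_force: [-0.0, 0.3, -0.6]
finger_gap: 0.0612
grasp_force: 54.3
time: 17.32
eef_pos: [0.4162, -0.3207, 0.1948]
tcp_rot: [3.142, -0.014, -0.757]
ft_force: [0.4, -0.5, -0.2]
finger_gap: 0.061
grasp_force: 54.5
[ 0.4162 -0.3207  0.1948] [ 3.1415 -0.014  -0.7573]
```

```bash
python3 -m handwheel '[[[58,2,25,3,0.06],[58,4,58,3,0.13],[58,6,92,3,0.2],[58,8,126,3,0.27],[58,10,160,3,0.34]]]' >/dev/null
python3 -m handwheel '[[[58,2,34,0,0.07],[58,4,68,0,0.14],[58,6,102,0,0.21],[58,9,136,0,0.28],[58,12,170,0,0.35]]]' >/dev/null
python3 -m handwheel '[[[58,4,34,0,0.07],[58,8,68,0,0.14],[58,12,102,0,0.21],[58,16,136,0,0.28],[58,20,170,0,0.35]]]' >/dev/null
python3 -m handwheel '[[[58,2,34,-15,0.05],[58,4,68,-30,0.1],[58,6,100,-45,0.15],[58,6,112,-50,0.16],[58,6,112,-50,0.16]]]'
python3 -m handwheel '[[[58,0,0,0,0],[58,0,0,0,0]]]'
python3 snap.py w15
cat > held2.py <<'E'
import sys
from held import *
import held as hh
o=cyl; hh.cyl=lambda p,z:o(p,z,h=.0155,r=.030)
n=sys.argv[1];t0=float(sys.argv[2])
def pk(H,S,V):
    m=((((H>160)|(H<10))&(S>15)&(S<110)&(V>80))).astype(np.uint8);m=cv2.morphologyEx(m,cv2.MORPH_CLOSE,np.ones((9,9)));k,l,st,c=cv2.connectedComponentsWithStats(m)
    j=min([j for j in range(1,k) if st[j,4]>2500],key=lambda j:np.linalg.norm(c[j]-[260,230]));print(st[j]);return l==j
im,i=load(n);R=i["R"].T; Tc=np.array([[0,-.963,-.269],[1,.001,-.001],[.001,-.269,.963]])
rot=R@Tc.T; u,_,v=np.linalg.svd(rot);rot=u@v; cam=-R@i["t"]; p=cam-rot@np.array([.0678,-.0002,-.1431])
e=Ro.from_matrix(rot).as_euler("xyz"); print(p.round(4))
m=pk(*[x.astype(int) for x in cv2.split(cv2.cvtColor(im,cv2.COLOR_RGB2HSV))]);y,x=np.argwhere(m)[len(np.argwhere(m))//2]
held(n,[*p,*e],pk,(x,y),t0=t0)
E
python3 held2.py w15 0
```

```text
time: 19.03
eef_pos: [0.459, 0.295, 0.1355]
tcp_rot: [-3.142, 0.007, 0.446]
ft_force: [-1.0, -0.6, -1.1]
finger_gap: 0.0616
grasp_force: 54.6
time: 19.2
eef_pos: [0.4614, 0.293, 0.1391]
tcp_rot: [3.141, 0.001, 0.442]
ft_force: [-1.4, -0.2, -0.3]
finger_gap: 0.061
grasp_force: 54.6
[0.4614 0.293  0.1391] [3.1411e+00 6.0000e-04 4.4170e-01]
[0.4614 0.2931 0.1391]
[ 204  186  112  108 8562]
[ 204  186  112  108 8562]
underside in tool [-0.  -0.4  4.5] tilt 4.5 rms 0.47
```

```bash
python3 -m handwheel '[[[58,1,0,-12,0],[58,1,0,-24,0],[58,1,0,-33,0],[58,1,0,-33,0]]]' 30
python3 -m handwheel '[[[58,0,0,-2,0],[58,0,0,-4,0],[58,0,0,-6,0],[58,0,0,-6,0]]]'
python3 -m handwheel '[[[58,0,0,-2,0],[58,0,0,-4,0],[58,0,0,-6,0],[58,0,0,-6,0]]]'
```

```text
time: 19.58
eef_pos: [0.4606, 0.2924, 0.1027]
tcp_rot: [3.141, 0.006, 0.442]
ft_force: [-0.5, -1.6, -1.6]
finger_gap: 0.0614
grasp_force: 54.6
time: 19.92
eef_pos: [0.4627, 0.2941, 0.1003]
tcp_rot: [3.141, -0.001, 0.443]
ft_force: [1.1, -0.2, 0.2]
finger_gap: 0.0614
grasp_force: 54.7
time: 20.25
eef_pos: [0.4622, 0.2938, 0.0959]
tcp_rot: [3.141, 0.002, 0.443]
ft_force: [-6.4, -4.8, 11.2]
finger_gap: 0.0613
grasp_force: 57.9
```

```bash
python3 -m handwheel '[[[59,0,0,-2,0],[59,0,0,-4,0],[59,0,0,-4,0]]]' 25
python3 -m handwheel '[[[59,0,0,-2,0],[59,0,0,-4,0],[59,0,0,-4,0]]]' 25
```

```text
time: 20.5
eef_pos: [0.4624, 0.2941, 0.0922]
tcp_rot: [-3.142, 0.0, 0.443]
ft_force: [-6.4, -4.0, 12.1]
finger_gap: 0.061
grasp_force: 61.9
time: 20.75
eef_pos: [0.4628, 0.2942, 0.0883]
tcp_rot: [3.141, -0.0, 0.443]
ft_force: [-5.7, -3.5, 10.5]
finger_gap: 0.0615
grasp_force: 65.9
```

```bash
python3 -m handwheel '[[[59,0,0,-2,0],[59,0,0,-3,0],[59,0,0,-3,0]]]'
python3 -m handwheel '[[[58,0,0,10,0],[58,-5,0,30,0],[58,-10,0,60,0],[58,-20,0,90,0],[58,-20,0,110,0]]]'
python3 -m handwheel '[[[58,0,0,0,0],[58,0,0,0,0]]]' 50
python3 snap.py w16; python3 held2.py w16 20
```

```text
time: 21.0
eef_pos: [0.463, 0.2943, 0.0856]
tcp_rot: [3.141, -0.001, 0.443]
ft_force: [-5.8, -4.4, 11.6]
finger_gap: 0.0616
grasp_force: 68.7
time: 21.42
eef_pos: [0.4423, 0.2946, 0.1964]
tcp_rot: [-3.141, -0.003, 0.443]
ft_force: [0.8, 0.8, 0.1]
finger_gap: 0.0611
grasp_force: 67.4
time: 21.58
eef_pos: [0.4433, 0.2946, 0.195]
tcp_rot: [-3.141, -0.004, 0.443]
ft_force: [0.1, 0.3, -1.0]
finger_gap: 0.0612
grasp_force: 67.4
[0.4433 0.2946 0.195 ] [-3.1414 -0.0041  0.4431]
[0.4434 0.2947 0.195 ]
[ 203  192  114   97 8075]
[ 203  192  114   97 8075]
underside in tool [ 0.7 -0.2  2.6] tilt 19.5 rms 0.22
```

```bash
python3 -m handwheel '[[[58,14,-29,10,-0.04],[58,29,-59,15,-0.08],[58,44,-89,15,-0.12],[58,59,-119,15,-0.16],[58,74,-149,15,-0.2]]]' >/dev/null
python3 -m handwheel '[[[58,15,-30,0,-0.04],[58,30,-60,0,-0.08],[58,45,-90,0,-0.12],[58,60,-120,0,-0.16],[58,73,-150,0,-0.2]]]' >/dev/null
python3 -m handwheel '[[[58,5,-12,-5,0],[58,9,-24,-15,0],[58,9,-24,-15,0],[58,9,-24,-15,0],[58,9,-24,-15,0]]]'
python3 snap.py w17; python3 held2.py w17 20
```

```text
time: 22.88
eef_pos: [0.5976, -0.0278, 0.1921]
tcp_rot: [-3.141, 0.002, 0.044]
ft_force: [-1.2, -0.1, -1.0]
finger_gap: 0.0613
grasp_force: 67.4
[ 0.5976 -0.0278  0.1921] [-3.1407e+00  2.0000e-03  4.4100e-02]
[ 0.5975 -0.0278  0.1921]
[ 203  171  114  118 8716]
[ 203  171  114  118 8716]
underside in tool [ 14.5   1.2 -11.7] tilt 6.1 rms 2.83
```

```bash
python3 -m handwheel '[[[58,8,0,-8,0],[58,14,0,-17,0],[58,20,0,-27,0],[58,25,0,-36,0],[58,25,0,-36,0]]]'
python3 -m handwheel '[[[58,0,0,0,0],[58,2,0,-4,0],[58,2,0,-4,0]]]'
```

```text
time: 23.35
eef_pos: [0.6227, -0.0286, 0.1535]
tcp_rot: [-3.141, 0.005, 0.043]
ft_force: [-0.5, 0.7, -0.5]
finger_gap: 0.0615
grasp_force: 67.4
time: 23.6
eef_pos: [0.6249, -0.029, 0.1525]
tcp_rot: [-3.141, 0.002, 0.043]
ft_force: [-1.7, -0.2, -2.4]
finger_gap: 0.0612
grasp_force: 67.4
```

```bash
python3 -m handwheel '[[[58,1,0,-2,0],[58,2,0,-4,0],[58,2,0,-4,0]]]'
python3 -m handwheel '[[[58,1,0,-2,0],[58,2,0,-4,0],[58,2,0,-4,0]]]'
```

```text
time: 23.85
eef_pos: [0.626, -0.0291, 0.1487]
tcp_rot: [-3.141, 0.004, 0.043]
ft_force: [-5.6, 0.2, -0.8]
finger_gap: 0.0613
grasp_force: 67.5
time: 24.1
eef_pos: [0.6285, -0.0291, 0.1455]
tcp_rot: [-3.142, 0.002, 0.043]
ft_force: [-7.2, -0.7, 3.6]
finger_gap: 0.0615
grasp_force: 67.8
```

```bash
python3 -m handwheel '[[[58,0,0,-2,0],[58,0,0,-4,0],[58,0,0,-4,0]]]'
python3 -m handwheel '[[[58,1,0,-2,0],[58,2,0,-4,0],[58,2,0,-4,0]]]'
python3 snap.py w18
```

```text
time: 24.35
eef_pos: [0.6289, -0.0291, 0.1435]
tcp_rot: [3.141, 0.001, 0.043]
ft_force: [-10.6, 1.2, 10.7]
finger_gap: 0.0615
grasp_force: 68.6
time: 24.6
eef_pos: [0.6317, -0.029, 0.1399]
tcp_rot: [3.142, -0.001, 0.043]
ft_force: [-8.0, 1.4, 8.1]
finger_gap: 0.0616
grasp_force: 70.0
[ 0.6317 -0.029   0.1399] [ 3.1416e+00 -1.1000e-03  4.2600e-02]
```

```bash
python3 -m handwheel '[[[58,1,0,-2,0],[58,2,0,-4,0],[58,2,0,-5,0],[58,2,0,-5,0]]]'
python3 snap.py w19
python3 - <<'E'
from magfit import *
for n in("w18","w19"):
    im,i=load(n);H,S,V=[x.astype(int) for x in cv2.split(cv2.cvtColor(im,cv2.COLOR_RGB2HSV))]
    m=((H>5)&(H<18)&(S>150)&(V>80)).astype(np.uint8)
    k,l,st,c=cv2.connectedComponentsWithStats(m);print([(st[j].tolist()) for j in range(1,k) if st[j,4]>40])
    print([[proj("",[O+(.028+o)*X-dd*N],i)[0].round(1).tolist() for o,dd in((0,.012),(.004,.012),(.009,.012))]])
    x=260
    print([(y,*im[y,x].tolist()) for y in range(60,300,8)])
E
```

```text
time: 24.98
eef_pos: [0.6334, -0.0289, 0.1362]
tcp_rot: [-3.142, -0.0, 0.043]
ft_force: [-12.5, 1.6, 15.2]
finger_gap: 0.0618
grasp_force: 74.0
[ 0.6334 -0.0289  0.1362] [-3.1415e+00 -2.0000e-04  4.3000e-02]
[[236, 134, 44, 43, 1792], [233, 189, 51, 25, 1205], [506, 312, 6, 23, 58]]
[[[257.7, 202.1], [257.7, 196.6], [257.6, 189.4]]]
[(60, 113, 112, 107), (68, 82, 82, 77), (76, 83, 82, 79), (84, 63, 62, 60), (92, 73, 71, 69), (100, 77, 76, 73), (108, 103, 102, 99), (116, 103, 102, 100), (124, 101, 99, 96), (132, 103, 101, 97), (140, 132, 74, 38), (148, 142, 76, 36), (156, 143, 77, 40), (164, 144, 79, 42), (172, 143, 77, 40), (180, 102, 101, 98), (188, 111, 108, 104), (196, 143, 77, 39), (204, 143, 79, 44), (212, 156, 86, 45), (220, 163, 136, 140), (228, 164, 138, 142), (236, 165, 139, 144), (244, 163, 137, 141), (252, 164, 138, 142), (260, 164, 137, 141), (268, 163, 138, 142), (276, 163, 139, 142), (284, 163, 136, 141), (292, 156, 106, 75)]
[[235, 138, 46, 46, 1977], [232, 196, 53, 24, 1215], [241, 291, 35, 11, 296], [248, 303, 22, 3, 44]]
[[[257.7, 207.8], [257.7, 202.4], [257.6, 195.2]]]
[(60, 128, 125, 120), (68, 83, 81, 77), (76, 84, 82, 78), (84, 167, 162, 157), (92, 71, 70, 70), (100, 73, 73, 70), (108, 89, 87, 83), (116, 103, 101, 99), (124, 103, 102, 99), (132, 103, 104, 100), (140, 135, 74, 39), (148, 143, 78, 39), (156, 143, 76, 38), (164, 146, 81, 44), (172, 146, 80, 44), (180, 144, 77, 38), (188, 101, 100, 98), (196, 137, 69, 33), (204, 144, 79, 43), (212, 144, 80, 45), (220, 158, 97, 70), (228, 163, 136, 140), (236, 165, 138, 143), (244, 164, 138, 143), (252, 164, 138, 143), (260, 165, 139, 143), (268, 163, 136, 142), (276, 164, 137, 141), (284, 164, 139, 145), (292, 164, 112, 76)]
```

```bash
python3 -m handwheel '[[[58,-1,0,1,0],[66,-1,0,1,0],[75,-1,0,1,0],[82,-1,0,1,0],[82,-1,0,1,0]]]'
python3 -m handwheel '[[[82,-8,0,14,0],[82,-16,0,28,0],[82,-26,0,46,0],[82,-40,0,62,0],[40,-53,0,70,0]]]'
python3 -m handwheel '[[[0,0,0,0,0],[0,0,0,0,0],[0,0,0,0,0],[0,0,0,0,0]]]'
python3 snap.py w20
cat > pinkmag.py <<'E'
import sys
from magfit import *
n=sys.argv[1]
im,i=load(n);H,S,V=[x.astype(int) for x in cv2.split(cv2.cvtColor(im,cv2.COLOR_RGB2HSV))]
pkf=lambda H,S,V:((H>160)|(H<4))&(S>25)&(S<110)&(V>80)
mag(n,pkf,np.r_[-20:60:8,130:201:8] if len(sys.argv)>2 else np.r_[-20:201:8],area=600)
m=((H>5)&(H<18)&(S>150)&(V>80)).astype(np.uint8)
k,l,st,c=cv2.connectedComponentsWithStats(m);print([(st[j].tolist()) for j in range(1,k) if st[j,4]>40 and abs(c[j][0]-260)<60])
for s in(-1,1): print([proj("",[O+s*(.028+o)*X-dd*N],i)[0].round(1).tolist() for o,dd in((0,.012),(.004,.012),(0,.008))])
E
python3 pinkmag.py w20
```

```text
time: 25.45
eef_pos: [0.6326, -0.0291, 0.133]
tcp_rot: [3.142, -0.0, 0.043]
ft_force: [-0.9, -0.4, 0.2]
finger_gap: 0.0819
grasp_force: 0.0
time: 25.87
eef_pos: [0.5801, -0.0292, 0.2053]
tcp_rot: [3.141, -0.003, 0.043]
ft_force: [0.8, -0.2, -0.3]
finger_gap: 0.0716
grasp_force: 0.0
time: 26.2
eef_pos: [0.5794, -0.029, 0.2018]
tcp_rot: [-3.141, 0.002, 0.043]
ft_force: [0.1, 0.3, 0.6]
finger_gap: 0.0215
grasp_force: 0.0
[ 0.5794 -0.029   0.2018] [-3.1412e+00  1.8000e-03  4.2800e-02]
blob [ 218  101   87   79 5114] [261.48948396 134.18149452]
x y d mm [ 0.2  0.2 10. ] tilt 0 rms 0.25
x y d mm [ 0.2  0.2 10. ] tilt -0.6 rms 0.25
[[248, 35, 30, 30, 855], [244, 79, 37, 22, 767], [248, 182, 28, 13, 279], [253, 198, 18, 8, 138]]
[[261.3, 163.3], [261.3, 167.0], [261.3, 166.5]]
[[261.7, 98.7], [261.8, 93.0], [261.8, 101.7]]
```

```bash
python3 -m handwheel '[[[0,12,1,-15,0],[0,25,1,-33,0],[0,25,1,-33,0],[0,29,1,-40,0],[0,32,1,-45,0]]]'
python3 -m handwheel '[[[0,1,0,-2,0],[0,3,0,-6,0],[0,5,0,-9,0],[0,6,0,-11,0],[0,6,0,-11,0]]]'
```

```text
time: 26.67
eef_pos: [0.6117, -0.028, 0.1576]
tcp_rot: [-3.142, 0.0, 0.043]
ft_force: [0.1, -0.0, -0.1]
finger_gap: -0.0003
grasp_force: 0.0
time: 27.08
eef_pos: [0.6182, -0.0281, 0.1514]
tcp_rot: [3.141, -0.002, 0.043]
ft_force: [-7.0, 0.7, 12.8]
finger_gap: -0.0
grasp_force: 7.4
```

```bash
python3 -m handwheel '[[[0,1,0,-2,0],[0,2,0,-4,0],[0,3,0,-6,0],[0,3,0,-6,0]]]'
python3 -m handwheel '[[[0,1,0,-2,0],[0,2,0,-3,0],[0,3,0,-5,0],[0,3,0,-5,0]]]'
```

```text
time: 27.42
eef_pos: [0.622, -0.0281, 0.1453]
tcp_rot: [3.141, -0.004, 0.043]
ft_force: [-3.9, 0.3, 10.2]
finger_gap: 0.0002
grasp_force: 5.7
time: 27.75
eef_pos: [0.6249, -0.028, 0.1402]
tcp_rot: [3.141, -0.004, 0.043]
ft_force: [-3.7, 1.2, 11.3]
finger_gap: -0.0
grasp_force: 5.7
```

```bash
python3 -m handwheel '[[[0,1,0,-2,0],[0,2,0,-4,0],[0,3,0,-6,0],[0,3,0,-6,0]]]'
python3 -m handwheel '[[[0,-3,0,6,0],[0,-15,0,26,0],[0,-30,0,50,0],[0,-45,0,66,0],[0,-45,0,66,0]]]'
python3 -m handwheel '[[[0,0,0,0,0],[0,0,0,0,0]]]'
python3 snap.py w21; python3 pinkmag.py w21 s; python3 pinkmag.py w21 | head -4
```

```text
time: 28.08
eef_pos: [0.6283, -0.0279, 0.1342]
tcp_rot: [3.141, -0.005, 0.043]
ft_force: [-4.2, 0.8, 11.4]
finger_gap: -0.0004
grasp_force: 5.8
time: 28.5
eef_pos: [0.5823, -0.0282, 0.2015]
tcp_rot: [3.14, -0.008, 0.043]
ft_force: [1.6, 0.4, 1.0]
finger_gap: 0.0001
grasp_force: 0.0
time: 28.67
eef_pos: [0.5815, -0.028, 0.1956]
tcp_rot: [-3.142, -0.0, 0.043]
ft_force: [-0.3, 0.6, -0.6]
finger_gap: 0.0002
grasp_force: 0.0
[ 0.5815 -0.028   0.1956] [-3.1415 -0.      0.0428]
blob [ 221   91   84   76 4141] [262.7274995  137.87863306]
x y d mm [ 0.8  0.2 29.4] tilt 0 rms 0.23
x y d mm [ 0.8  0.2 29.4] tilt -0.7 rms 0.22
[[250, 39, 30, 29, 847], [246, 81, 36, 25, 883], [249, 169, 28, 28, 753], [254, 203, 18, 6, 100]]
[[262.4, 167.4], [262.4, 171.1], [262.4, 170.7]]
[[263.1, 101.8], [263.2, 95.9], [263.2, 104.8]]
blob [ 221   91   84   76 4141] [262.7274995  137.87863306]
x y d mm [ 0.9  0.2 29.6] tilt 0 rms 0.27
x y d mm [ 0.8  0.2 29.5] tilt -2.4 rms 0.24
[[250, 39, 30, 29, 847], [246, 81, 36, 25, 883], [249, 169, 28, 28, 753], [254, 203, 18, 6, 100]]
```

```bash
python3 -m handwheel '[[[0,-20,0,20,0],[0,-40,0,40,0],[0,-40,0,40,0],[0,-40,0,40,0]]]' >/dev/null; python3 -c "
from plant import robot
print(robot.close_job())"
```

```text
the job is handed in; nothing more can be done
None
```

I handed the job in at about 29 s. By the last wrist-camera fit, the blank lies on the magenta dish with its underside 29.4 mm deep, within 1 mm of the axis, and both catches are sprung in. The hand-in returned no verdict, and I viewed 11 pictures, one over the limit of 10.

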